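# Unclip the finished tubes from the tube rocker

### The job

Sample tubes lie in the spring clips of the tube rocker: those with orange caps are finished, the one with the blue cap is to go on rocking. First push the rocker's angle lever fully over, away from you, to park (red mark, 0 degrees), then roll each orange-capped tube sideways out of its clips, without wrenching it straight up, and lay it in a lane of the white tray, one tube to a lane. When they are all laid down, set the lever to the green 40-degree mark and press the green START button for the blue tube, which must stay in its clips; leave the other things on the bench where they are.

Things in the scene. Friction and masses are not known exactly. Their poses are not given: they have to be found in the camera images.
- rocker: tube rocker, fixed: pale base 290 x 440 x 92 mm, blue-grey platform 150 (x) x 430 (y) mm, its top 125 mm above the bench. Origin on the bench under the platform's centre, z up, x roughly away from the robot. Six stations at x = 0, y = -170, -102, -34, +34, +102, +170 mm hold tubes lying along x, axis at z = 150 mm
- station (a point): middle of the fourth station (rocker y = +34 mm), on the tube axis. Every station has two clips, 12 mm long, 36 mm either side of it along x; the 60 mm of tube between them is free, and 25 mm lie between tube axis and platform. To free a tube: press it level about 15 mm towards the rocker's -y, then lift it 45 mm or more
- hook_jaw (a point): a stiff dark-steel jaw, on the +y side of the tube in the fourth station; every clip has one. Its top hooks over the tube, 166 to 170 mm above the bench, to within 3 mm of the tube's centre line, so a tube cannot be pulled straight up
- spring_jaw (a point): a yellow spring jaw, on the -y side of the tube in the fourth station; every clip has one. Hinged at its foot, with an inward lip 160 to 170 mm above the bench that holds the tube; pressing the tube 15 mm towards -y opens a station's two yellow jaws (about 12 N together); they spring shut by themselves
- lever (a joint): rocking-angle lever on the rocker's -y flank, in rad: 0 = park, at its stop and the red mark, leaning 45 degrees away from the robot (rocker +x); it grows as the lever swings up and towards the robot; 0.785 = upright, 1.6 = far stop. Marks every 10 degrees; green mark = 40 degrees = 0.698. Stiff (about 2.5 N at the grip), stays where it is left
- start (a joint): green START push button on the base's front ledge, robot side, between platform and front edge: 0 = up, 0.006 m = fully pressed; a spring returns it; about 5 N presses it home. It counts as pressed beyond 0.0035
- start_top (a point): centre of the START button's top face, 26 mm in diameter, facing up, with 35 mm from its centre to the front edge and 50 mm to the platform's edge
- lever_grip (a point): middle of the lever's grip: a white bar 18 mm in diameter and 46 mm long, parallel to the rocker's y, 125 mm from the pivot, 150 to 185 mm above the bench; the steel arm, 5 mm thick, joins it at its +y end, 24 mm from this point
- lever_pivot (a point): point on the lever's pivot axis (parallel to the rocker's y) at the level of the grip's middle, 60 mm above the bench
- tray: loose white tube tray with grey rails, 150 (x) x 310 (y) x 32 mm, 450 g; origin at the centre of its underside. Five lanes along x at y = -120, -60, 0, +60, +120 mm: a tube lies on two rails (x = -34 and +34 mm, 8 mm wide, tops at 18 mm) between ribs 38 mm apart that rise 14 mm above them, its axis 33 mm above the underside, cap at either end. Floor between the rails 4 mm thick
- orange1: finished 50 ml tube, ORANGE six-sided cap (None if absent): pale grey, white label, 115 mm long, 65 g. Origin on its axis at mid-length, x along it to the cap: round body, diameter 30 mm, from x = -43 to +43 mm, cap (30 mm across flats) from +43 to +57, conical tip from -43 to -57. Starts clipped in one of the rocker's stations, x along the rocker's x
- orange2: finished 50 ml tube, ORANGE six-sided cap (None if absent): pale grey, white label, 115 mm long, 65 g. Origin on its axis at mid-length, x along it to the cap: round body, diameter 30 mm, from x = -43 to +43 mm, cap (30 mm across flats) from +43 to +57, conical tip from -43 to -57. Starts clipped in one of the rocker's stations, x along the rocker's x
- orange3: finished 50 ml tube, ORANGE six-sided cap (None if absent): pale grey, white label, 115 mm long, 65 g. Origin on its axis at mid-length, x along it to the cap: round body, diameter 30 mm, from x = -43 to +43 mm, cap (30 mm across flats) from +43 to +57, conical tip from -43 to -57. Starts clipped in one of the rocker's stations, x along the rocker's x
- orange4: finished 50 ml tube, ORANGE six-sided cap (None if absent): pale grey, white label, 115 mm long, 65 g. Origin on its axis at mid-length, x along it to the cap: round body, diameter 30 mm, from x = -43 to +43 mm, cap (30 mm across flats) from +43 to +57, conical tip from -43 to -57. Starts clipped in one of the rocker's stations, x along the rocker's x
- orange5: finished 50 ml tube, ORANGE six-sided cap (None if absent): pale grey, white label, 115 mm long, 65 g. Origin on its axis at mid-length, x along it to the cap: round body, diameter 30 mm, from x = -43 to +43 mm, cap (30 mm across flats) from +43 to +57, conical tip from -43 to -57. Starts clipped in one of the rocker's stations, x along the rocker's x
- blue: the tube that stays: the same as the others but with a BLUE cap, in one of the six stations
- timer: bystander: white timer, 60 x 75 x 18 mm, lying on the bench
- marker: bystander: blue marker pen, 125 x 16 x 16 mm, lying on the bench
- paper_roll: bystander: white paper roll, 96 mm in diameter, 100 mm high, standing
- solvent: bystander: amber bottle with a red cap, 60 mm in diameter, 130 mm high, standing
Mind the look-alikes: they are no part of the job. Leave any pink or turquoise look-alike of the orange4 alone.

How it is judged:
By the outcome, as a careful person would: the job done as asked, in the order asked, and still so for the second after the job is handed in, with the robot touching nothing.
Of orange1, orange2, orange3, orange4, orange5 only 3 to 5 are there at a start; the rules pass over those that are not, and their reading is None.
At some moment in a run one of tray may be knocked a few centimetres aside while the robot is not near it.
Once in a run the grip may slacken for a moment while it holds something.
It also fails if it takes over 210 s, if anything falls off the work surface, if the arm or the gripper's body presses on something with over 40 N, if the wrist force passes 120 N, or if a joint passes its speed limit or range.

### The arm

A 6-joint arm with a two-finger parallel gripper is mounted at the origin on the work surface. World frame = base frame: x ahead of the robot, y to its left, z up, the work surface at z = 0. Lengths are in m, angles in degrees, forces in N, time in s.
With the tool pointing down it reaches from about 0.275 to 0.725 m from the base axis. Payload 5.6 kg.
Tool frame: the origin (TCP) lies at the very end of the fingers, on their centre line; the grasp point (between the pads) lies 19 mm behind it; z points along the fingers, y is the line along which they close (so a half turn about z gives the same grasp; the last joint's range is limited). The gripper opens to 85 mm and grips with 20 to 120 N. Pads are 22 mm wide; open, the fingers measure 114 mm over their backs; the gripper's body (76 mm by 85 mm) begins 54 mm behind the grasp point. The pads swing forward as they close: fully open they stand 13 mm farther back than shut.
Start: joints at [-58.121, 14.616, 6.199, 0, -81.583, -16.306], TCP at [0.148, -0.53, 0.231] pointing down, gripper open.
Joint ranges: [-168.99, 168.99], [-69.2, 112.95], [-62.41, 85.93], [-164.36, 98.24], [-168.68, -3.75], [-174.98, 174.98]. Speed limits (degrees/s): [147.25, 147.25, 180, 180, 180, 180].

### API

Orientations are given as a 3x3 rotation matrix whose columns are the frame's x, y, z axes.
In Python, from cell import bot gives the robot as it stands. The module is installed in compiled form; this text tells all that it offers.
- The arm moves only by the shell command python3 -m jog 'ROWS'. ROWS is JSON, a list of rows, each an object with "delta_pos": the shift along the tool's x, y, z in units of 15 cm (1.0 is 15 cm), a list of three; "rotation": the turn, a rotation vector about the tool's x, y, z in units of 180 degrees (1.0 is 180 degrees), a list of three; "claw": the opening, from -1 (shut) to 1 (fully open), so that 0 is half open. A call has exactly 5 rows; each row is the pose to reach, as a shift and turn from the pose commanded when the call began, along the tool's axes at that moment, turning the shorter way round; what a row does not reach only later rows make up. A row lasts 1/10 s, in which the tool goes at most 50 mm and 8.59 degrees, less where a joint would pass 70% of its speed; a pose out of reach is approached as far as the arm can. A call with a number of a shift or a turn outside -1 to 1 is refused whole. A call with a gripper value outside its range is refused whole. The fingers move at their own pace and stop on an object; the grip force is fixed at half the most. Time passes only in rows, so rows that repeat a pose let the fingers close, or fill a call up. It gives the time, the measured TCP pose, the force, the opening and the grip force at its end, in the units of the state.
- bot.state(): the state, without advancing time (a new reading comes with each control period).
- bot.snapshot(name): name is "side" or "top"; returns the picture (480x640x3 uint8, red, green, blue); there is no depth.
- bot.get_calibration(name): a dict with "camera_matrix" (3x3 intrinsics, pixels), "world_from_camera" (4x4, takes a point from camera to world coordinates). Camera axes: x right, y up, looking along -z (the intrinsics and any distortion apply to the point x, -y, -z); pixel columns grow to the right and rows downward; lengths in m; the calibration is good to about 2 mm. A picture is of the moment at which its call begins. get_calibration takes no time and is no camera call.
- bot.job_done(): hands the job in; it is judged then, once.
Trained networks look in the newest picture that a camera, given by its name, has taken for a name from the list of things; names that differ only in an ending like _2 or _b are one class to them, and where a whole thing is asked for, a point or a joint stands for the part that bears it (a point fixed in the world has none). Each returns a list of dicts, best first, with "p" (0 to 1); they miss things now and then, are a little off and sometimes report something else, mostly with a low value. They report only what shows in the picture. A call takes as long as a camera call. They do not tell look-alikes from the thing itself.
- bot.boxes_of(name, camera): "box" ([left, top, right, bottom] in pixels, round what is visible of it).
- bot.landmark_of(name, camera): "position" ([column, row] in pixels: a listed point, or the origin of a listed thing).
The state is a dict: "time": time; "joint_pos": joint angles; "joint_vel": joint speeds; "joint_efforts": joint torques, N m; "tcp_pos": TCP position; "eef_rot": TCP orientation; "contact_force": force on the tool from outside, world axes, zero at the start; "moment": the same for the moment, N m; "opening": opening from 0.0 (shut) to 1.0 (fully open); "gripper_force": force on a finger pad.
Only numpy, scipy, OpenCV 4.12 (cv2) and the standard library are available. Lean on these libraries where they do the work, as an engineer would, in place of code of your own. Each camera call takes 0.05 s, during which the arm holds its last target. There are 200 camera calls.

## Working session

There is one attempt and no reset: what is moved stays moved. The work goes in short steps, Python scripts to look and compute and a shell command to move; the robot and the scene stay as the last step left them, time stands still between calls to the robot, and variables do not carry over. Pictures are saved under pics/ and viewed, at most 14 in all, crops included, and the job is handed in when it is done.

```bash
mkdir -p pics && python3 - <<'E'
from cell import bot
import cv2
s=bot.state(); print(s['time'],s['tcp_pos'],s['eef_rot'],s['opening'])
for c in('side','top'):
    im=bot.snapshot(c); cv2.imwrite(f'pics/{c}0.png',im[:,:,::-1])
    k=bot.get_calibration(c); print(c,k)
    for n in['tray','rocker','orange1','blue','timer','marker','paper_roll','solvent']:
        print(n,[(round(b['p'],2),[round(v) for v in b['box']]) for b in bot.boxes_of(n,c)][:8])
    for n in['tray','rocker','station','hook_jaw','spring_jaw','start_top','lever_grip','lever_pivot','orange1','blue']:
        print(n,[(round(b['p'],2),[round(v,1) for v in b['position']]) for b in bot.landmark_of(n,c)][:8])
E
```

```text
0.0 [ 0.14758234 -0.52931784  0.23038855] [[-9.63313660e-01 -2.68377501e-01 -5.56072683e-04]
 [-2.68378073e-01  9.63311939e-01  1.82173297e-03]
 [ 4.67593135e-05  1.90413797e-03 -9.99998186e-01]] 0.9997528927579367
side {'camera_matrix': array([[459.67448135,   0.        , 321.73010978],
       [  0.        , 459.67448135, 239.05584145],
       [  0.        ,   0.        ,   1.        ]]), 'world_from_camera': array([[-0.96634091,  0.16565734, -0.19683216,  0.30429238],
       [-0.25714704, -0.64512028,  0.71951041,  0.85425406],
       [-0.00778824,  0.74590714,  0.66600441,  0.77664143],
       [ 0.        ,  0.        ,  0.        ,  1.        ]])}
tray [(0.61, [330, 138, 398, 205])]
rocker [(0.96, [203, 158, 390, 383])]
orange1 [(0.97, [334, 411, 395, 462]), (0.96, [238, 283, 306, 304]), (0.89, [285, 198, 335, 215]), (0.83, [262, 233, 320, 259]), (0.76, [392, 327, 452, 358]), (0.61, [294, 176, 343, 196])]
blue [(0.94, [277, 210, 329, 234]), (0.54, [295, 178, 344, 198])]
timer [(0.9, [253, 404, 310, 459])]
marker [(0.71, [252, 188, 276, 202]), (0.68, [253, 402, 312, 457]), (0.63, 
[... 1473 characters left out ...]
29, [443, 210, 582, 282])]
marker [(0.75, [424, 129, 435, 189])]
paper_roll [(0.67, [442, 214, 587, 278])]
solvent [(0.73, [129, 202, 167, 233]), (0.43, [424, 127, 433, 187])]
tray [(0.93, [511.7, 247.6])]
rocker [(0.92, [302.9, 230.7])]
station [(0.62, [282.6, 218.5]), (0.46, [492.2, 147.7]), (0.22, [302.3, 230.9])]
hook_jaw [(0.72, [273.3, 200.3])]
spring_jaw [(0.8, [289.9, 199.0])]
start_top [(0.57, [308.9, 279.4])]
lever_grip [(0.71, [428.3, 248.7])]
lever_pivot [(0.69, [419.4, 215.5])]
orange1 [(0.9, [164.8, 320.9]), (0.84, [214.4, 223.1]), (0.8, [257.3, 354.5]), (0.79, [278.9, 218.8]), (0.71, [376.6, 219.7]), (0.65, [343.2, 217.3]), (0.29, [153.9, 217.3])]
blue [(0.74, [313.6, 217.1])]
```

View pics/top0.png

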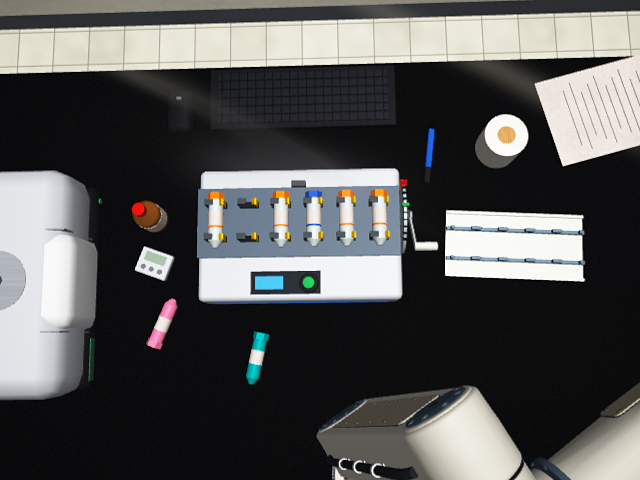

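View pics/side0.png

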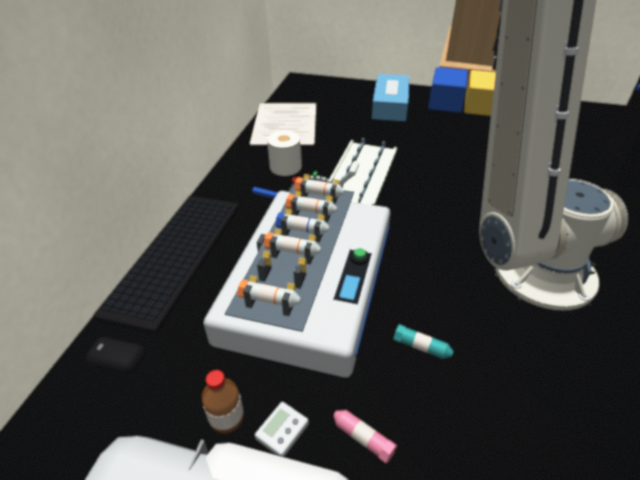

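The top view shows orange tubes at columns 216, 281, 346 and 379 (stations +170, +34, -102, -170). Blue is at 313 (-34) and +102 is empty. The lever grip is at (428,246), the green button at (308,282) and the tray centre at (513,247). The pink and turquoise look-alikes lie on the bench.

```bash
cat > h.py <<'E'
from cell import bot
import numpy as np, cv2
from scipy.optimize import least_squares
K={c:bot.get_calibration(c) for c in('side','top')}
def ray(c,px):
    k=K[c]; M=k['camera_matrix']; T=k['world_from_camera']
    d=np.array([(px[0]-M[0,2])/M[0,0],-(px[1]-M[1,2])/M[1,1],-1.])
    return T[:3,3],T[:3,:3]@d
def at(c,px,z):
    o,d=ray(c,px); return o+d*(z-o[2])/d[2]
def proj(c,P):
    k=K[c]; M=k['camera_matrix']; T=k['world_from_camera']
    q=(np.asarray(P)-T[:3,3])@T[:3,:3]
    return np.array([M[0,2]-M[0,0]*q[0]/q[2], M[1,2]+M[1,1]*q[1]/q[2]])
def tri(p1,p2):
    A=np.zeros((3,3));b=np.zeros(3)
    for c,p in(('side',p1),('top',p2)):
        o,d=ray(c,p);d=d/np.linalg.norm(d);Q=np.eye(3)-np.outer(d,d);A+=Q;b+=Q@o
    return np.linalg.solve(A,b)
def fit(obs,x0):
    # obs: list (cam,px,local xyz) -> x,y,yaw
    def w(p,l):
        c,s=np.cos(p[2]),np.sin(p[2]);return np.array([p[0]+c*l[0]-s*l[1],p[1]+s*l[0]+c*l[1],l[2]])
    f=lambda p:np.concatenate([proj(c,w(p,l))-np.array(px) for c,px,l in obs])
    r=least_squares(f,x0,loss='soft_l1'); return r.x,f(r.x).reshape(-1,2)
E
python3 - <<'E'
from h import *
im=cv2.imread('pics/top0.png')
cv2.imwrite('pics/topc.png',cv2.resize(im[160:310,190:600],None,fx=1.95,fy=1.95,interpolation=cv2.INTER_CUBIC))
st=[.17,.034,-.034,-.102,-.17]
top=[(214.4,223.1),(278.9,218.8),(313.6,217.1),(343.2,217.3),(376.6,219.7)]
side=[(270.5,293.3),(293.4,240.8),(303.7,223.1),(309,209.2),(318.8,185.6)]
for a,b,y in zip(side,top,st): print(y,at('top',b,.15).round(4),at('side',a,.15).round(4),tri(a,b).round(4))
obs=[('top',p,(0,y,.15)) for p,y in zip(top,st)]+[('side',p,(0,y,.15)) for p,y in zip(side,st)]
obs+=[('top',(302.9,230.7),(0,0,0)),('side',(302.5,282.6),(0,0,0))]
p,r=fit(obs,[.35,.13,0]);print(p,r.round(1))
print('start',at('top',(308.2,282.4),.095),at('side',(361,251),.095))
print('grip',tri((355.1,164.4),(428.3,246)),at('top',(428.3,246),.17))
print('tray',at('top',(511.7,247.6),0),at('side',(361.6,170.4),0))
for c in [(446,210),(583,215),(583,280),(445,278)]: print(at('top',c,.032))
E
```

```text
0.17 [0.5352 0.3484 0.15  ] [0.5414 0.3428 0.15  ] [0.5366 0.3477 0.156 ]
0.034 [0.5413 0.2139 0.15  ] [0.5441 0.1968 0.15  ] [0.5384 0.2124 0.1649]
-0.034 [0.5433 0.1418 0.15  ] [0.5398 0.1375 0.15  ] [0.5406 0.1413 0.1535]
-0.102 [0.5415 0.0805 0.15  ] [0.5422 0.0886 0.15  ] [0.5437 0.0806 0.1434]
-0.17 [0.5349 0.0116 0.15  ] [ 0.5447 -0.0036  0.15  ] [0.5364 0.0128 0.1617]
[0.54052956 0.17645471 0.00720116] [[ 1.  -1.9]
 [ 1.7  0.5]
 [-0.3  1.2]
 [ 2.9  0.1]
 [ 2.4 -3.3]
 [ 0.4  1.7]
 [-0.2  4.7]
 [-1.1  1.4]
 [ 2.2 -3.7]
 [ 0.1  2.6]
 [-1.2  0.4]
 [-1.7  1.4]]
start [0.41273005 0.15774536 0.095     ] [0.41355891 0.1341969  0.095     ]
grip [ 0.47595552 -0.09013914  0.16555128] [ 0.47490919 -0.08952795  0.17      ]
tray [ 0.49170862 -0.30372439  0.        ] [ 0.49697075 -0.31806228  0.        ]
[ 0.57615494 -0.15272683  0.032     ]
[ 0.55776287 -0.45796125  0.032     ]
[ 0.41175218 -0.44650675  0.032     ]
[ 0.42214152 -0.14343712  0.032     ]
```

View pics/topc.png

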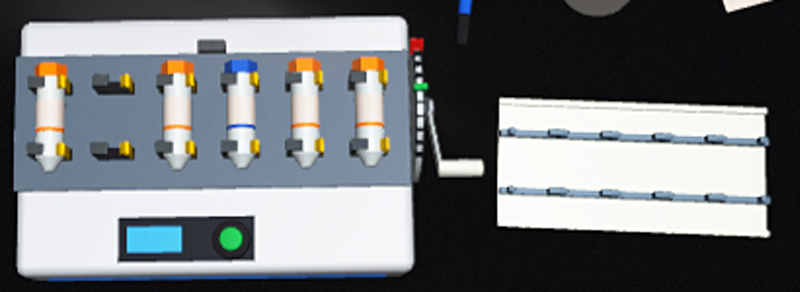

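```bash
python3 - <<'E'
from h import *
def cents(im,lo,hi,mn=15):
    m=cv2.inRange(cv2.cvtColor(im,cv2.COLOR_BGR2HSV),lo,hi)
    n,l,s,c=cv2.connectedComponentsWithStats(m)
    return [(s[i][4],s[i][:4].tolist(),c[i].round(1)) for i in range(1,n) if s[i][4]>=mn]
im=cv2.imread('pics/top0.png'); 
caps=[c for a,b,c in cents(im,(8,150,140),(17,255,255),30) if 180<c[1]<215 and 200<c[0]<400];print(caps)
caps2=[c for a,b,c in cents(im,(105,150,100),(125,255,255),30) if c[0]<400 and c[1]<215];print(caps2)
g=[(a,c) for a,b,c in cents(im,(50,120,80),(75,255,255),8)];print('green',g)
print('red',[(a,c) for a,b,c in cents(im,(0,180,120),(4,255,255),8)])
caps=sorted(map(tuple,caps+caps2))
obs=[('top',p,(.05,y,.157)) for p,y in zip(caps,[.17,.034,-.034,-.102,-.17])]
obs+=[('top',(190+u/1.95,160+v/1.95),(x,y,.125)) for u,v,x,y in[(16,57,.075,.215),(14,189.5,-.075,.215),(413,190,-.075,-.215)]]
p,r=fit(obs,[.54,.176,0]);print(p,r.round(1))
S=cv2.imread('pics/side0.png')
print('side orange',[(a,c) for a,b,c in cents(S,(5,150,120),(17,255,255),20)],'green',[(a,c) for a,b,c in cents(S,(50,120,60),(80,255,255),8)])
# tray mask
m=cv2.inRange(im,(170,170,170),(255,255,255))[:, :]; m[:, :440]=0; m[:200]=0; m[:,600:]=0; m[300:]=0
m=cv2.morphologyEx(m,cv2.MORPH_CLOSE,np.ones((9,9)))
rect=cv2.minAreaRect(cv2.findNonZero(m)); print(rect); 
for c in cv2.boxPoints(rect): print(c,at('top',c,.02).round(4))
print('ctr',at('top',rect[0],.02))
E
```

```text
[array([280.5, 194. ]), array([345.4, 192.8]), array([215.8, 195.2])]
[array([312.9, 193.6])]
green [(np.int32(12), array([ 99.3, 200.8])), (np.int32(25), array([405.5, 203.8])), (np.int32(122), array([308. , 281.9]))]
red [(np.int32(43), array([402.9, 182.7])), (np.int32(133), array([137.9, 208.6]))]
[ 0.54114373  0.17532239 -0.00574165] [[-0.2  0.4]
 [ 0.3  0.4]
 [ 0.6  0.3]
 [ 0.9  0.5]
 [-0.3 -1.3]
 [-0.6  0.2]
 [-0.5 -3.1]]
side orange [(np.int32(76), array([297.7, 182.6])), (np.int32(54), array([289.1, 201.4])), (np.int32(70), array([267.3, 240. ])), (np.int32(74), array([241.6, 288. ])), (np.int32(120), array([209.1, 398.3]))] green [(np.int32(19), array([314.8, 172.8])), (np.int32(90), array([359.3, 253.6]))]
((514.9896240234375, 245.25955200195312), (140.60755920410156, 66.06716918945312), 2.2906100749969482)
[443.4217  275.45682] [ 0.429  -0.1422  0.02  ]
[446.06232 209.44246] [ 0.5799 -0.155   0.02  ]
[586.55756 215.06229] [ 0.5597 -0.4707  0.02  ]
[583.91693 281.07666] [ 0.4103 -0.453   0.02  ]
ctr [ 0.49410647 -0.30579241  0.02      ]
```

```bash
python3 - <<'E'
from h import *
for p in [(215.8,195.2),(280.5,194),(312.9,193.6),(345.4,192.8)]: print('cap',at('top',p,.157).round(4))
for p in [(241.6,288),(267.3,240),(289.1,201.4),(297.7,182.6)]: print('scap',at('side',p,.155).round(4))
print('start',at('top',(308,281.9),.096).round(4),at('side',(359.3,253.6),.096).round(4))
def f(r):
    a=at('top',(402.9,182.7),.06+.7071*r);b=at('top',(405.5,203.8),.06+.9962*r);return a,b,(a[0]-b[0])-r*(.7071-.0872)
for r in(.06,.07,.08,.09,.1,.11): 
    a,b,e=f(r);print(r,round(e,4),'pivx',a[0]-.7071*r,b[0]-.0872*r,a[1],b[1])
for z in(.15,.16,.165,.17,.18):
    g=at('top',(426.9,245.9),z);print(z,g.round(4),'pivx',g[0]+np.sqrt(.125**2-(z-.06)**2))
print('piv',at('top',(419.4,215.5),.06), tri((314.8,172.8),(405.5,203.8)))
E
```

```text
cap [0.5929 0.3446 0.157 ]
cap [0.5923 0.2096 0.157 ]
cap [0.5916 0.1422 0.157 ]
cap [0.5917 0.0749 0.157 ]
scap [0.5947 0.348  0.155 ]
scap [0.5942 0.2129 0.155 ]
scap [0.5913 0.0786 0.155 ]
scap [0.5942 0.0038 0.155 ]
start [0.4137 0.1581 0.096 ] [0.4153 0.1442 0.096 ]
0.06 0.0132 pivx 0.5816163441678681 0.5683726953701862 -0.05038656673799227 -0.052398628267779496
0.07 0.0074 pivx 0.5727620984711761 0.565348993620639 -0.049633054039383256 -0.051306815510998804
0.08 0.0016 pivx 0.5639078527744841 0.5623252918710918 -0.04887954134077424 -0.05021500275421811
0.09 -0.0042 pivx 0.555053607077792 0.5593015901215445 -0.048126028642165225 -0.049123189997437366
0.1 -0.0101 pivx 0.5461993613811 0.5562778883719973 -0.04737251594355624 -0.048031377240656675
0.11 -0.0159 pivx 0.5373451156844079 0.5532541866224501 -0.04661900324494722 -0.046939564483875984
0.15 [ 0.4781 -0.0896  0.15  ] pivx 0.5648054137703677
0.16 [ 0.4766 -0.0881  0.16  ] pivx 0.5516153450571271
0.165 [ 0.4759 -0.0874  0.165 ] pivx 0.5437169894640032
0.17 [ 0.4752 -0.0867  0.17  ] pivx 0.5345437446435634
0.18 [ 0.4737 -0.0853  0.18  ] pivx 0.5087287233596206
piv [ 0.55937349 -0.08865232  0.06      ] [ 0.56671404 -0.0487081   0.15309276]
```

```bash
cat > go.py <<'E'
import sys
from h import *
from scipy.spatial.transform import Rotation as R
# yaw a: tool x = (-cos a,-sin a,0), tool y = (-sin a, cos a,0), z down
def go(x,y,z,a=None):
    s=bot.state();E=np.array(s['eef_rot']);d=E.T@(np.array([x,y,z])-s['tcp_pos'])/.15
    out='d=%s'%d.round(3).tolist()
    if a is not None:
        a=np.radians(a);T=np.array([[-np.cos(a),-np.sin(a),0],[-np.sin(a),np.cos(a),0],[0,0,-1]])
        out+=' rot=%s'%(R.from_matrix(E.T@T).as_rotvec()/np.pi).round(4).tolist()
    print(out)
if __name__=='__main__':
    s=bot.state();print(round(s['time'],2),s['tcp_pos'].round(4) if hasattr(s['tcp_pos'],'round') else s['tcp_pos'],np.round(s['joint_pos'],1),np.round(s['contact_force'],1),round(s['opening'],3),s['gripper_force'])
    go(*map(float,sys.argv[1:]))
E
python3 -m jog '[{"delta_pos":[-0.3,0.22,0],"rotation":[0,0,-0.0477],"claw":1},{"delta_pos":[-0.5,0.4,0],"rotation":[0,0,-0.0954],"claw":1},{"delta_pos":[-0.7,0.55,0],"rotation":[0,0,-0.143],"claw":1},{"delta_pos":[-1,0.77,0],"rotation":[0,0,-0.19],"claw":1},{"delta_pos":[-1,0.77,0],"rotation":[0,0,-0.235],"claw":1}]'
python3 go.py .477 -.089 .22 90
```

```text
time: 2.4
tcp_pos: [0.2635, -0.3752, 0.2317]
eef_rot: [[-0.523, -0.852, 0.002], [-0.852, 0.523, 0.0], [-0.001, -0.001, -1.0]]
contact_force: [-0.1, -0.9, 0.2]
opening: 0.997
gripper_force: 0.0
2.4 [ 0.2635 -0.3752  0.2317] [-35.3   4.1  -6.5  -0.1 -79.3   3.8] [-0.1 -0.9  0.2] 0.997 0.0
d=[-2.371, -0.215, 0.081] rot=[-0.0005, 0.0002, -0.1752]
```

```bash
python3 -m jog '[{"delta_pos":[-0.3,-0.03,0],"rotation":[0,0,-0.045],"claw":1},{"delta_pos":[-0.6,-0.06,0],"rotation":[0,0,-0.09],"claw":1},{"delta_pos":[-0.9,-0.08,0],"rotation":[0,0,-0.135],"claw":1},{"delta_pos":[-1,-0.09,0],"rotation":[0,0,-0.175],"claw":1},{"delta_pos":[-1,-0.09,0],"rotation":[0,0,-0.175],"claw":1}]'
python3 go.py .477 -.089 .22 90
```

```text
time: 2.9
tcp_pos: [0.3535, -0.2569, 0.2314]
eef_rot: [[-0.005, -1.0, 0.001], [-1.0, 0.005, 0.0], [-0.0, -0.001, -1.0]]
contact_force: [-0.7, -0.9, 0.7]
opening: 1.003
gripper_force: 0.0
2.9 [ 0.3535 -0.2569  0.2314] [-15.3   1.6  -9.2  -0.  -79.2  15. ] [-0.7 -0.9  0.7] 1.003 0.0
d=[-1.124, -0.817, 0.077] rot=[-0.0002, 0.0, -0.0017]
```

```bash
python3 -m jog '[{"delta_pos":[-0.3,-0.2,0],"rotation":[0,0,0],"claw":1},{"delta_pos":[-0.6,-0.4,0],"rotation":[0,0,0],"claw":1},{"delta_pos":[-0.8,-0.6,0],"rotation":[0,0,0],"claw":1},{"delta_pos":[-1,-0.75,0],"rotation":[0,0,0],"claw":1},{"delta_pos":[-1,-0.82,0.08],"rotation":[0,0,0],"claw":1}]'
python3 go.py .477 -.089 .14 90
python3 - <<'E'
from h import *
for c in('side','top'):
    im=bot.snapshot(c)
    cv2.imwrite(f'pics/{c}1.png',cv2.resize(im[120:270,240:440] if c=='side' else im[160:310,340:540],None,fx=3.5,fy=3.5,interpolation=cv2.INTER_CUBIC)[:,:,::-1])
E
```

```text
time: 3.4
tcp_pos: [0.4795, -0.1078, 0.2202]
eef_rot: [[-0.01, -1.0, 0.003], [-1.0, 0.01, 0.0], [-0.0, -0.003, -1.0]]
contact_force: [-0.3, -0.2, 0.6]
opening: 1.001
gripper_force: 0.0
3.4 [ 0.4795 -0.1078  0.2202] [  5.7   8.1  -3.7   0.  -78.1  -6.2] [-0.3 -0.2  0.6] 1.001 0.0
d=[-0.125, 0.019, 0.535] rot=[-0.001, 0.0, -0.0032]
```

View pics/side1.png

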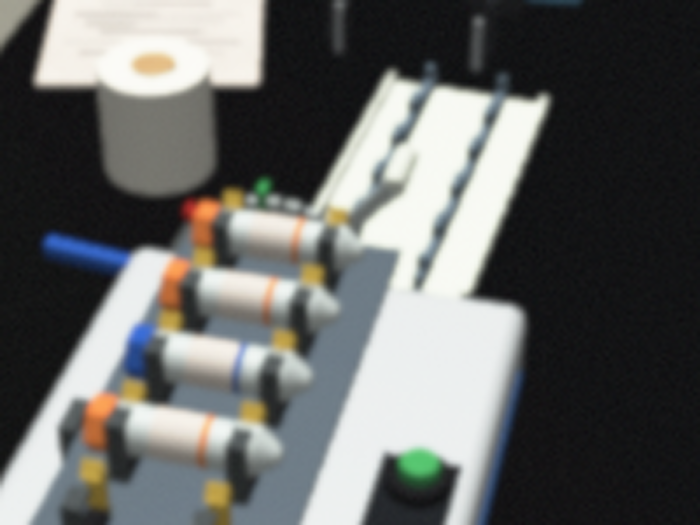

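The side crop shows the grip bar at crop (402,163), i.e. pixel (355,167). The fingers hang above and beyond it.

```bash
python3 - <<'E'
from h import *
g=tri((354.9,166.6),(426.9,245.9));print(g,proj('side',g),proj('top',g))
E
python3 -m jog '[{"delta_pos":[-0.13,0.02,0.1],"rotation":[0,0,-0.003],"claw":1},{"delta_pos":[-0.13,0.02,0.2],"rotation":[0,0,-0.003],"claw":1},{"delta_pos":[-0.13,0.02,0.3],"rotation":[0,0,-0.003],"claw":1},{"delta_pos":[-0.13,0.02,0.42],"rotation":[0,0,-0.003],"claw":1},{"delta_pos":[-0.13,0.02,0.53],"rotation":[0,0,-0.003],"claw":1}]'
```

```text
[ 0.47637492 -0.08807661  0.16059718] [354.83828522 166.58796669] [426.90903161 245.97500335]
time: 4.0
tcp_pos: [0.4732, -0.0919, 0.1394]
eef_rot: [[-0.005, -1.0, -0.0], [-1.0, 0.005, -0.0], [0.0, 0.0, -1.0]]
contact_force: [-0.5, -0.5, 0.9]
opening: 0.999
gripper_force: 0.0
```

```bash
python3 -m jog '[{"delta_pos":[0,0,0],"rotation":[0,0,0],"claw":-1},{"delta_pos":[0,0,0],"rotation":[0,0,0],"claw":-1},{"delta_pos":[0,0,0],"rotation":[0,0,0],"claw":-1},{"delta_pos":[0,0,0],"rotation":[0,0,0],"claw":-1},{"delta_pos":[0,0,0],"rotation":[0,0,0],"claw":-1}]'
python3 -m jog '[{"delta_pos":[0,0,0],"rotation":[0,0,0],"claw":-1},{"delta_pos":[0,0,0],"rotation":[0,0,0],"claw":-1},{"delta_pos":[0,0,0],"rotation":[0,0,0],"claw":-1},{"delta_pos":[0,0,0],"rotation":[0,0,0],"claw":-1},{"delta_pos":[0,0,0],"rotation":[0,0,0],"claw":-1}]'
python3 go.py .48 -.089 .14 90
```

```text
time: 4.5
tcp_pos: [0.4755, -0.0903, 0.1407]
eef_rot: [[-0.002, -1.0, 0.003], [-1.0, 0.002, 0.0], [-0.0, -0.003, -1.0]]
contact_force: [2.3, 0.6, 0.4]
opening: 0.186
gripper_force: 58.5
time: 5.0
tcp_pos: [0.4748, -0.0902, 0.1401]
eef_rot: [[-0.001, -1.0, 0.001], [-1.0, 0.001, -0.0], [0.0, -0.001, -1.0]]
contact_force: [3.5, -0.9, 1.8]
opening: 0.187
gripper_force: 58.5
5.0 [ 0.4748 -0.0902  0.1401] [  7.9   9.9 -13.5   0.  -66.6  -8. ] [ 3.5 -0.9  1.8] 0.187 58.508368134498596
d=[-0.008, -0.035, 0.001] rot=[-0.0004, -0.0, -0.0004]
```

```bash
python3 -m jog '[{"delta_pos":[0,0,0],"rotation":[0,0,0],"claw":-0.45},{"delta_pos":[0,0,0],"rotation":[0,0,0],"claw":-0.45},{"delta_pos":[0,-0.05,-0.03],"rotation":[0,0,0],"claw":-0.45},{"delta_pos":[0,-0.1,-0.055],"rotation":[0,0,0],"claw":-0.45},{"delta_pos":[0,-0.133,-0.07],"rotation":[0,0,0],"claw":-0.45}]'
python3 -m jog '[{"delta_pos":[0,-0.067,-0.03],"rotation":[0,0,0],"claw":-0.45},{"delta_pos":[0,-0.133,-0.057],"rotation":[0,0,0],"claw":-0.45},{"delta_pos":[0,-0.2,-0.075],"rotation":[0,0,0],"claw":-0.45},{"delta_pos":[0,-0.267,-0.09],"rotation":[0,0,0],"claw":-0.45},{"delta_pos":[0,-0.333,-0.098],"rotation":[0,0,0],"claw":-0.45}]'
python3 go.py .48 -.089 .14 90
```

```text
time: 5.5
tcp_pos: [0.4908, -0.0909, 0.1504]
eef_rot: [[-0.002, -1.0, -0.008], [-1.0, 0.002, -0.001], [0.001, 0.008, -1.0]]
contact_force: [-9.9, -0.2, 7.8]
opening: 0.276
gripper_force: 5.0
time: 6.0
tcp_pos: [0.5446, -0.0905, 0.1651]
eef_rot: [[-0.002, -1.0, -0.001], [-1.0, 0.002, -0.0], [0.0, 0.001, -1.0]]
contact_force: [-2.0, 0.5, 1.6]
opening: 0.275
gripper_force: 1.6
6.0 [ 0.5446 -0.0905  0.1651] [  6.8  16.5  -1.    0.  -72.6  -6.9] [-2.   0.5  1.6] 0.275 1.6044803336262703
d=[-0.009, 0.431, 0.168] rot=[0.0002, -0.0001, -0.0005]
```

Now (u≈-0.01) continue along the arc down to the stop.

```bash
python3 -m jog '[{"delta_pos":[0,-0.08,-0.005],"rotation":[0,0,0],"claw":-0.45},{"delta_pos":[0,-0.16,0],"rotation":[0,0,0],"claw":-0.45},{"delta_pos":[0,-0.24,0.015],"rotation":[0,0,0],"claw":-0.45},{"delta_pos":[0,-0.32,0.04],"rotation":[0,0,0],"claw":-0.45},{"delta_pos":[0,-0.4,0.075],"rotation":[0,0,0],"claw":-0.45}]'
python3 -m jog '[{"delta_pos":[0,-0.05,0.03],"rotation":[0,0,0],"claw":-0.45},{"delta_pos":[0,-0.1,0.065],"rotation":[0,0,0],"claw":-0.45},{"delta_pos":[0,-0.15,0.1],"rotation":[0,0,0],"claw":-0.45},{"delta_pos":[0,-0.18,0.13],"rotation":[0,0,0],"claw":-0.45},{"delta_pos":[0,-0.18,0.13],"rotation":[0,0,0],"claw":-0.45}]'
python3 go.py .48 -.089 .14 90
```

```text
time: 6.5
tcp_pos: [0.6052, -0.0904, 0.1533]
eef_rot: [[-0.001, -1.0, 0.0], [-1.0, 0.001, 0.0], [-0.0, -0.0, -1.0]]
contact_force: [-1.9, -0.1, 1.8]
opening: 0.268
gripper_force: 1.1
time: 7.0
tcp_pos: [0.6315, -0.0903, 0.1331]
eef_rot: [[-0.002, -1.0, -0.001], [-1.0, 0.002, 0.0], [-0.0, 0.001, -1.0]]
contact_force: [-0.1, -0.2, 0.5]
opening: 0.276
gripper_force: 0.0
7.0 [ 0.6315 -0.0903  0.1331] [  5.9  26.9   9.9  -0.  -73.   -5.9] [-0.1 -0.2  0.5] 0.276 0.0
d=[-0.007, 1.01, -0.045] rot=[0.0002, 0.0001, -0.0005]
```

```bash
python3 -m jog '[{"delta_pos":[0,-0.02,0.015],"rotation":[0,0,0],"claw":-0.45},{"delta_pos":[0,-0.04,0.03],"rotation":[0,0,0],"claw":-0.45},{"delta_pos":[0,-0.06,0.045],"rotation":[0,0,0],"claw":-0.45},{"delta_pos":[0,-0.07,0.05],"rotation":[0,0,0],"claw":-0.45},{"delta_pos":[0,-0.07,0.05],"rotation":[0,0,0],"claw":-0.45}]' | grep -E 'tcp_pos|force'
python3 -m jog '[{"delta_pos":[0,-0.01,0.01],"rotation":[0,0,0],"claw":-0.45},{"delta_pos":[0,-0.02,0.02],"rotation":[0,0,0],"claw":-0.45},{"delta_pos":[0,-0.03,0.03],"rotation":[0,0,0],"claw":-0.45},{"delta_pos":[0,-0.04,0.03],"rotation":[0,0,0],"claw":-0.45},{"delta_pos":[0,-0.04,0.03],"rotation":[0,0,0],"claw":-0.45}]' | grep -E 'tcp_pos|force'
```

```text
tcp_pos: [0.6418, -0.0905, 0.1265]
contact_force: [-1.2, -0.9, 0.1]
gripper_force: 0.4
tcp_pos: [0.6471, -0.0905, 0.1216]
contact_force: [-3.6, 0.0, -1.8]
gripper_force: 1.3
```

```bash
python3 -m jog '[{"delta_pos":[0,-0.01,0.005],"rotation":[0,0,0],"claw":-0.45},{"delta_pos":[0,-0.02,0.01],"rotation":[0,0,0],"claw":-0.45},{"delta_pos":[0,-0.03,0.015],"rotation":[0,0,0],"claw":-0.45},{"delta_pos":[0,-0.03,0.015],"rotation":[0,0,0],"claw":-0.45},{"delta_pos":[0,-0.03,0.015],"rotation":[0,0,0],"claw":-0.45}]' | grep -E 'tcp_pos|force'
python3 -m jog '[{"delta_pos":[0,-0.01,0.0],"rotation":[0,0,0],"claw":-0.45},{"delta_pos":[0,-0.02,0.0],"rotation":[0,0,0],"claw":-0.45},{"delta_pos":[0,-0.03,0.0],"rotation":[0,0,0],"claw":-0.45},{"delta_pos":[0,-0.03,0.0],"rotation":[0,0,0],"claw":-0.45},{"delta_pos":[0,-0.03,0.0],"rotation":[0,0,0],"claw":-0.45}]' | grep -E 'tcp_pos|force'
```

```text
tcp_pos: [0.6508, -0.0906, 0.1185]
contact_force: [-5.7, -0.7, -4.8]
gripper_force: 2.5
tcp_pos: [0.6509, -0.0906, 0.1182]
contact_force: [-18.4, 1.6, 3.5]
gripper_force: 9.4
```

Stop reached (18 N, no more motion), which puts the pivot at x≈0.560. Centre on the bar, open and rise.

```bash
python3 -m jog '[{"delta_pos":[0,0.03,0],"rotation":[0,0,0],"claw":-0.45},{"delta_pos":[0,0.03,0],"rotation":[0,0,0],"claw":0.2},{"delta_pos":[0,0.03,0],"rotation":[0,0,0],"claw":0.2},{"delta_pos":[0,0.03,-0.3],"rotation":[0,0,0],"claw":0.2},{"delta_pos":[0,0.03,-0.6],"rotation":[0,0,0],"claw":0.2}]' | grep -E 'tcp_pos|force'
python3 go.py .541 .0068 .23 0
python3 - <<'E'
from h import *
for c in('side','top'):
    im=bot.snapshot(c)
    cv2.imwrite(f'pics/{c}2.png',cv2.resize(im[140:240,240:400] if c=='side' else im[160:310,340:540],None,fx=4,fy=4,interpolation=cv2.INTER_CUBIC)[:,:,::-1])
E
```

```text
tcp_pos: [0.6522, -0.0905, 0.2103]
contact_force: [1.9, -0.2, 1.3]
gripper_force: 0.0
9.5 [ 0.6522 -0.0905  0.2103] [  5.7  27.6  22.3   0.  -84.8  -5.7] [ 1.9 -0.2  1.3] 0.601 0.0
d=[-0.648, 0.743, -0.131] rot=[0.0002, -0.0005, 0.4996]
```

View pics/side2.png

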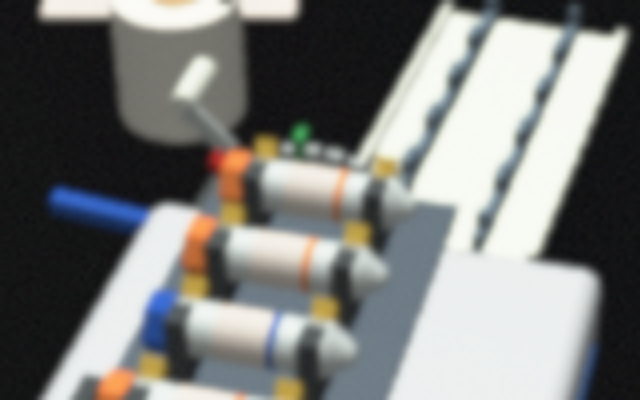

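The lever now lies along the red mark (park). Next is the tube in station -170.

```bash
python3 -m jog '[{"delta_pos":[0,0.1,-0.13],"rotation":[0,0,0.047],"claw":0.2},{"delta_pos":[-0.1,0.3,-0.13],"rotation":[0,0,0.094],"claw":0.2},{"delta_pos":[-0.3,0.5,-0.13],"rotation":[0,0,0.14],"claw":0.2},{"delta_pos":[-0.5,0.7,-0.13],"rotation":[0,0,0.187],"claw":0.2},{"delta_pos":[-0.65,0.74,-0.13],"rotation":[0,0,0.235],"claw":0.2}]' >/dev/null
python3 -m jog '[{"delta_pos":[0,0,0],"rotation":[0,0,0.047],"claw":0.2},{"delta_pos":[0,0,0],"rotation":[0,0,0.094],"claw":0.2},{"delta_pos":[0,0,0],"rotation":[0,0,0.14],"claw":0.2},{"delta_pos":[0,0,0],"rotation":[0,0,0.187],"claw":0.2},{"delta_pos":[0,0,0],"rotation":[0,0,0.235],"claw":0.2}]' >/dev/null
python3 -m jog '[{"delta_pos":[0,0,0],"rotation":[0,0,0.03],"claw":0.2},{"delta_pos":[0,0,0],"rotation":[0,0,0.03],"claw":0.2},{"delta_pos":[0,0,0],"rotation":[0,0,0.03],"claw":0.2},{"delta_pos":[0,0,0],"rotation":[0,0,0.03],"claw":0.2},{"delta_pos":[0,0,0],"rotation":[0,0,0.03],"claw":0.2}]' >/dev/null
python3 go.py .541 .0068 .133 0
```

```text
11.1 [0.5414 0.0072 0.2295] [  17.3   13.7    4.7    0.   -81.  -107.3] [-0.2  0.2  0.7] 0.599 0.0
d=[0.003, -0.003, 0.644] rot=[0.0, 0.0001, 0.0004]
```

```bash
python3 -m jog '[{"delta_pos":[0,0,0.15],"rotation":[0,0,0],"claw":0.2},{"delta_pos":[0,0,0.3],"rotation":[0,0,0],"claw":0.2},{"delta_pos":[0,0,0.45],"rotation":[0,0,0],"claw":0.2},{"delta_pos":[0,0,0.57],"rotation":[0,0,0],"claw":0.2},{"delta_pos":[0,0,0.64],"rotation":[0,0,0],"claw":0.2}]' | grep -E 'tcp_pos|force'
python3 -m jog '[{"delta_pos":[0,0,0],"rotation":[0,0,0],"claw":-1},{"delta_pos":[0,0,0],"rotation":[0,0,0],"claw":-1},{"delta_pos":[0,0,0],"rotation":[0,0,0],"claw":-1},{"delta_pos":[0,0,0],"rotation":[0,0,0],"claw":-1},{"delta_pos":[0,0,0],"rotation":[0,0,0],"claw":-1}]' | grep -E 'tcp_pos|force|opening'
```

```text
tcp_pos: [0.5406, 0.007, 0.1319]
contact_force: [0.0, 0.1, -0.5]
gripper_force: 0.0
tcp_pos: [0.5415, 0.0072, 0.134]
contact_force: [-0.2, -0.2, -1.3]
opening: 0.33
gripper_force: 59.1
```

```bash
python3 -m jog '[{"delta_pos":[0,-0.027,0],"rotation":[0,0,0],"claw":-1},{"delta_pos":[0,-0.053,0],"rotation":[0,0,0],"claw":-1},{"delta_pos":[0,-0.08,0],"rotation":[0,0,0],"claw":-1},{"delta_pos":[0,-0.107,0],"rotation":[0,0,0],"claw":-1},{"delta_pos":[0,-0.11,0],"rotation":[0,0,0],"claw":-1}]' | grep -E 'tcp_pos|force|opening'
python3 -m jog '[{"delta_pos":[0,0,-0.08],"rotation":[0,0,0],"claw":-1},{"delta_pos":[0,0,-0.16],"rotation":[0,0,0],"claw":-1},{"delta_pos":[0,0,-0.26],"rotation":[0,0,0],"claw":-1},{"delta_pos":[0,0,-0.38],"rotation":[0,0,0],"claw":-1},{"delta_pos":[0,0,-0.48],"rotation":[0,0,0],"claw":-1}]' | grep -E 'tcp_pos|force|opening'
python3 go.py .494 -.19 .2 -3.4
python3 - <<'E'
from h import *
im=bot.snapshot('top'); cv2.imwrite('pics/top3.png',im[:,:,::-1])
cv2.imwrite('pics/side3.png',cv2.resize(bot.snapshot('side')[90:390,200:500],None,fx=2,fy=2)[:,:,::-1])
print([(round(b['p'],2),np.round(b['position'],1)) for b in bot.landmark_of('tray','top')])
E
```

```text
tcp_pos: [0.5419, -0.005, 0.1338]
contact_force: [-2.7, 18.3, 3.5]
opening: 0.329
gripper_force: 60.0
tcp_pos: [0.5413, -0.0098, 0.2065]
contact_force: [-0.5, -0.1, -1.3]
opening: 0.331
gripper_force: 61.6
13.1 [ 0.5413 -0.0098  0.2065] [  15.6   14.1    1.9    0.   -77.8 -105.6] [-0.5 -0.1 -1.3] 0.331 61.558406352996826
d=[0.316, -1.201, 0.043] rot=[-0.0001, 0.0002, 0.0189]
[(0.56, array([513.3, 245.5]))]
```

View pics/side3.png

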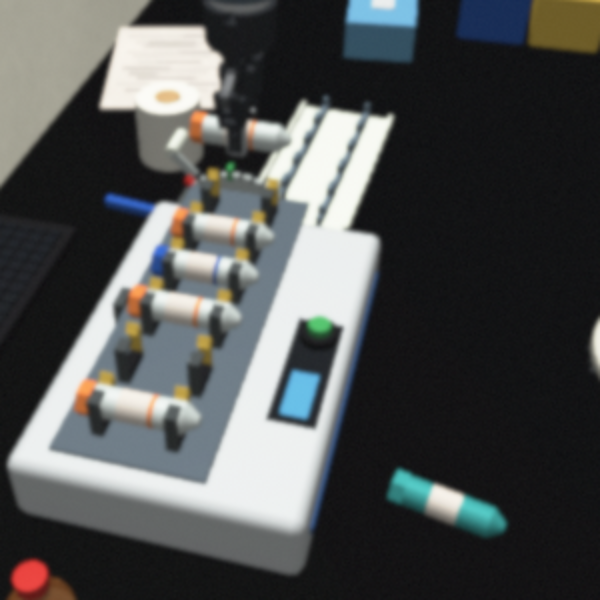

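The tube is free and held level, and the jaws have sprung back. Now for an accurate tray pose.

```bash
cat > tray.py <<'E'
from h import *
import sys
def tray(im,z=.02):
    # white panel outline -> bottom-plate rectangle in world via minAreaRect of world points
    hsv=cv2.cvtColor(im,cv2.COLOR_BGR2HSV)
    m=cv2.inRange(hsv,(0,0,150),(179,70,255)); m[:,:438]=0; m[:195]=0; m[310:]=0; m[:,605:]=0
    m=cv2.morphologyEx(m,cv2.MORPH_OPEN,np.ones((3,3)))
    n,l,s,c=cv2.connectedComponentsWithStats(cv2.morphologyEx(m,cv2.MORPH_CLOSE,np.ones((11,11))))
    i=1+np.argmax(s[1:,4]); ys,xs=np.where(l==i)
    P=np.array([at('top',(x,y),z)[:2] for x,y in zip(xs,ys)]).astype(np.float32)
    (cx,cy),wh,a=cv2.minAreaRect(P*1000)
    b=((hsv[:,:,0]>95)&(hsv[:,:,0]<125)&(hsv[:,:,1]>50)&(hsv[:,:,2]>40)&(l==i))
    ys,xs=np.where(b);Q=np.array([at('top',(x,y),.022)[:2] for x,y in zip(xs,ys)])
    q=Q-Q.mean(0) if len(Q) else Q
    return (cx,cy),wh,a,Q
if __name__=='__main__':
    im=bot.snapshot('top')[:,:,::-1].copy() if len(sys.argv)<2 else cv2.imread(sys.argv[1])
    c,wh,a,Q=tray(im);print('white',np.round(c,1),np.round(wh,1),round(a,2))
    # rails: fit two parallel lines x = x0 + k*y +- 34
    f=lambda p:np.minimum(abs(np.cos(p[1])*(Q[:,0]-c[0]/1000)+np.sin(p[1])*(Q[:,1]-c[1]/1000)-p[0]-.034),abs(np.cos(p[1])*(Q[:,0]-c[0]/1000)+np.sin(p[1])*(Q[:,1]-c[1]/1000)-p[0]+.034))
    r=least_squares(f,[0,np.radians(-3.4)],loss='soft_l1',f_scale=.002);th=r.x[1]
    print('rails: x shift mm',round(r.x[0]*1000,1),'yaw',round(np.degrees(th),2),len(Q),np.median(f(r.x)))
    # rib positions along y: histogram of darker/wider rail pixels
    v=-np.sin(th)*(Q[:,0]-c[0]/1000)+np.cos(th)*(Q[:,1]-c[1]/1000)
    w=lambda o:np.sum(np.abs(((v*1000-o-30+30)%60)-30)>0)
    d=np.array([np.mean(np.cos(2*np.pi*(v*1000-30-o)/60)) for o in np.arange(-15,15)])
    print('rib phase offset mm',np.arange(-15,15)[d.argmax()],d.max(),'v range',v.min(),v.max())
E
python3 tray.py pics/top0.png; python3 tray.py
```

```text
white [ 494.8 -302.4] [307.7 150.8] 86.54
rails: x shift mm 0.3 yaw -3.44 907 0.0019253617790448846
rib phase offset mm -3 0.0733955639302932 v range -0.1512133485318645 0.15117506794313276
white [ 494.8 -302.4] [307.7 150.8] 86.54
rails: x shift mm 0.3 yaw -3.44 913 0.0019215014334323238
rib phase offset mm -2 0.07874568999403571 v range -0.15121489835806826 0.1521089682794677
```

```bash
python3 -m jog '[{"delta_pos":[0.05,-0.25,0],"rotation":[0,0,0.005],"claw":-1},{"delta_pos":[0.1,-0.5,0],"rotation":[0,0,0.01],"claw":-1},{"delta_pos":[0.15,-0.75,0],"rotation":[0,0,0.015],"claw":-1},{"delta_pos":[0.2,-0.9,0],"rotation":[0,0,0.019],"claw":-1},{"delta_pos":[0.26,-1,0],"rotation":[0,0,0.019],"claw":-1}]' | grep -E 'tcp_pos|opening'
python3 go.py .502 -.184 .07 -3.45
```

```text
tcp_pos: [0.5011, -0.1609, 0.204]
opening: 0.331
13.8 [ 0.5011 -0.1609  0.204 ] [ -0.7  12.6  -0.4  -0.  -77.1 -92.8] [ 0.1 -0.1 -1.1] 0.331 61.55049204826355
d=[-0.018, -0.154, 0.894] rot=[0.0, -0.0008, -0.0003]
```

```bash
python3 -m jog '[{"delta_pos":[-0.01,-0.15,0.1],"rotation":[0,0,0],"claw":-1},{"delta_pos":[-0.01,-0.15,0.35],"rotation":[0,0,0],"claw":-1},{"delta_pos":[-0.01,-0.15,0.6],"rotation":[0,0,0],"claw":-1},{"delta_pos":[-0.01,-0.15,0.78],"rotation":[0,0,0],"claw":-1},{"delta_pos":[-0.01,-0.15,0.89],"rotation":[0,0,0],"claw":-1}]' | grep -E 'tcp_pos|opening|force'
python3 go.py .502 -.184 .018 -3.45
```

```text
tcp_pos: [0.5002, -0.1813, 0.0687]
contact_force: [-0.0, -0.2, -0.7]
opening: 0.329
gripper_force: 61.6
14.3 [ 0.5002 -0.1813  0.0687] [ -3.1  19.  -12.5  -0.1 -58.8 -90.3] [-0.  -0.2 -0.7] 0.329 61.5510356426239
d=[-0.015, -0.017, 0.338] rot=[0.0003, -0.0016, 0.0002]
```

```bash
python3 -m jog '[{"delta_pos":[-0.01,-0.015,0.1],"rotation":[0,0,0],"claw":-1},{"delta_pos":[-0.01,-0.015,0.2],"rotation":[0,0,0],"claw":-1},{"delta_pos":[-0.01,-0.015,0.28],"rotation":[0,0,0],"claw":-1},{"delta_pos":[-0.01,-0.015,0.33],"rotation":[0,0,0],"claw":-1},{"delta_pos":[-0.01,-0.015,0.33],"rotation":[0,0,0],"claw":-1}]' | grep -E 'tcp_pos|opening|force'
python3 -m jog '[{"delta_pos":[0,0,0],"rotation":[0,0,0],"claw":0.05},{"delta_pos":[0,0,0],"rotation":[0,0,0],"claw":0.05},{"delta_pos":[0,0,0],"rotation":[0,0,0],"claw":0.05},{"delta_pos":[0,0,-0.1],"rotation":[0,0,0],"claw":0.05},{"delta_pos":[0,0,-0.35],"rotation":[0,0,0],"claw":0.05}]' | grep -E 'tcp_pos|opening|force'
python3 -m jog '[{"delta_pos":[-0.05,0,-0.2],"rotation":[0,0,0],"claw":0.2},{"delta_pos":[-0.1,0.1,-0.5],"rotation":[0,0,0],"claw":0.2},{"delta_pos":[-0.2,0.3,-0.75],"rotation":[0,0,-0.01],"claw":0.2},{"delta_pos":[-0.2,0.6,-1],"rotation":[0,0,-0.019],"claw":0.2},{"delta_pos":[-0.2,0.8,-1],"rotation":[0,0,-0.019],"claw":0.2}]' | grep -E 'tcp_pos|opening|force'
python3 go.py .541 .0748 .23 0
python3 - <<'E'
from h import *
cv2.imwrite('pics/top4.png',cv2.resize(bot.snapshot('top')[160:310,190:600],None,fx=1.95,fy=1.95,interpolation=cv2.INTER_CUBIC)[:,:,::-1])
cv2.imwrite('pics/side4.png',cv2.resize(bot.snapshot('side')[90:290,200:440],None,fx=3,fy=3)[:,:,::-1])
E
```

```text
tcp_pos: [0.5029, -0.184, 0.0214]
contact_force: [-0.7, -0.3, -0.8]
opening: 0.33
gripper_force: 61.6
tcp_pos: [0.5015, -0.1837, 0.073]
contact_force: [1.1, -0.3, 0.4]
opening: 0.524
gripper_force: 0.0
tcp_pos: [0.5431, -0.0654, 0.2302]
contact_force: [1.1, -0.1, 0.2]
opening: 0.602
gripper_force: 0.0
15.8 [ 0.5431 -0.0654  0.2302] [  9.6  13.9   5.1   0.1 -80.7 -99.6] [ 1.1 -0.1  0.2] 0.602 0.0
d=[0.014, 0.935, 0.001] rot=[-0.0001, 0.0029, 0.0001]
```

View pics/side4.png

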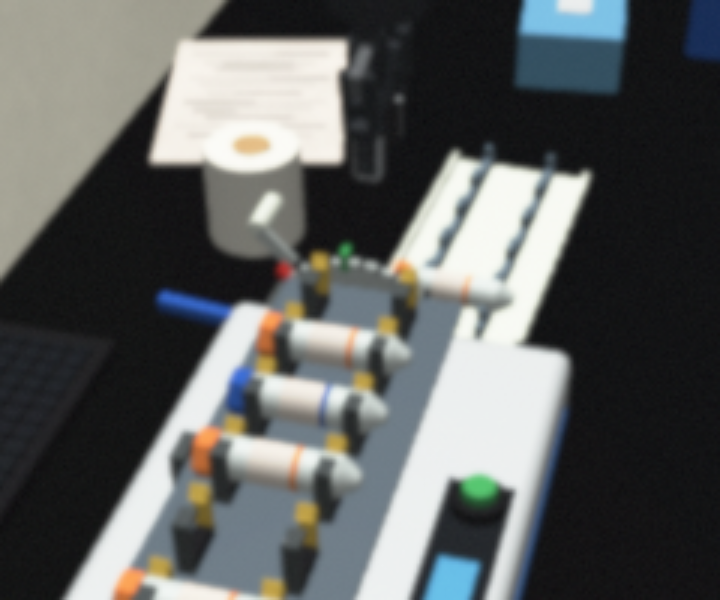

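The first tube lies in the near lane. Now the second, station -102 at y=0.075.

```bash
python3 -m jog '[{"delta_pos":[0.014,0.25,0],"rotation":[0,0,0],"claw":0.2},{"delta_pos":[0.014,0.5,0],"rotation":[0,0,0],"claw":0.2},{"delta_pos":[0.014,0.75,0],"rotation":[0,0,0],"claw":0.2},{"delta_pos":[0.014,0.93,0],"rotation":[0,0,0],"claw":0.2},{"delta_pos":[0.014,0.935,0],"rotation":[0,0,0],"claw":0.2}]' >/dev/null
python3 go.py .541 .0750 .133 0
python3 tray.py
```

```text
16.4 [0.5386 0.0764 0.2248] [  24.5   14.     4.5   -0.   -80.5 -114.4] [-0.3 -0.9 -0.3] 0.597 0.0
d=[-0.016, -0.01, 0.612] rot=[0.0002, -0.0001, 0.001]
white [ 494.8 -302.4] [307.7 150.8] 86.54
rails: x shift mm 0.4 yaw -3.49 828 0.001955451301870064
rib phase offset mm -3 0.14369014335979297 v range -0.15123954082731517 0.15213533408658503
```

```bash
python3 -m jog '[{"delta_pos":[0,0,0.15],"rotation":[0,0,0],"claw":0.2},{"delta_pos":[0,0,0.3],"rotation":[0,0,0],"claw":0.2},{"delta_pos":[0,0,0.45],"rotation":[0,0,0],"claw":0.2},{"delta_pos":[0,0,0.57],"rotation":[0,0,0],"claw":0.2},{"delta_pos":[0,0,0.64],"rotation":[0,0,0],"claw":0.2}]' | grep -E 'tcp_pos|force'
python3 -m jog '[{"delta_pos":[0,0,0],"rotation":[0,0,0],"claw":-1},{"delta_pos":[0,0,0],"rotation":[0,0,0],"claw":-1},{"delta_pos":[0,0,0],"rotation":[0,0,0],"claw":-1},{"delta_pos":[0,0,0],"rotation":[0,0,0],"claw":-1},{"delta_pos":[0,0,0],"rotation":[0,0,0],"claw":-1}]' | grep -E 'tcp_pos|force|opening'
```

```text
tcp_pos: [0.538, 0.0726, 0.1275]
contact_force: [0.3, -0.3, 0.4]
gripper_force: 0.0
tcp_pos: [0.5391, 0.0741, 0.1295]
contact_force: [-0.9, 0.4, -0.9]
opening: 0.331
gripper_force: 59.1
```

```bash
python3 -m jog '[{"delta_pos":[0,-0.027,0],"rotation":[0,0,0],"claw":-1},{"delta_pos":[0,-0.053,0],"rotation":[0,0,0],"claw":-1},{"delta_pos":[0,-0.08,0],"rotation":[0,0,0],"claw":-1},{"delta_pos":[0,-0.107,0],"rotation":[0,0,0],"claw":-1},{"delta_pos":[0,-0.112,0],"rotation":[0,0,0],"claw":-1}]' | grep -E 'tcp_pos|force|opening'
python3 -m jog '[{"delta_pos":[0,0,-0.08],"rotation":[0,0,0],"claw":-1},{"delta_pos":[0,0,-0.16],"rotation":[0,0,0],"claw":-1},{"delta_pos":[0,0,-0.26],"rotation":[0,0,0],"claw":-1},{"delta_pos":[0,0,-0.38],"rotation":[0,0,0],"claw":-1},{"delta_pos":[0,0,-0.5],"rotation":[0,0,0],"claw":-1}]' | grep -E 'tcp_pos|force|opening'
python3 tray.py
python3 go.py .4986 -.244 .21 -3.45
```

```text
tcp_pos: [0.5396, 0.0622, 0.1294]
contact_force: [-1.7, 19.5, 1.7]
opening: 0.334
gripper_force: 59.9
tcp_pos: [0.5386, 0.0568, 0.2047]
contact_force: [-0.3, 0.3, -0.7]
opening: 0.333
gripper_force: 61.9
white [ 494.8 -302.4] [307.7 150.8] 86.54
rails: x shift mm 0.4 yaw -3.49 829 0.0019570494718763043
rib phase offset mm -3 0.14485693769065294 v range -0.1512408420765862 0.15213672651229057
18.5 [0.5403 0.0568 0.2082] [ 2.260e+01  1.410e+01  2.100e+00  1.000e-01 -7.770e+01 -1.126e+02] [ 0.7 -0.7  2.8] 0.333 61.873812675476074
d=[0.279, -2.005, -0.014] rot=[0.0001, 0.0017, 0.0193]
```

```bash
python3 -m jog '[{"delta_pos":[0.04,-0.25,0],"rotation":[0,0,0],"claw":-1},{"delta_pos":[0.08,-0.5,0],"rotation":[0,0,0],"claw":-1},{"delta_pos":[0.1,-0.75,0],"rotation":[0,0,0],"claw":-1},{"delta_pos":[0.14,-1,0],"rotation":[0,0,0],"claw":-1},{"delta_pos":[0.14,-1,0],"rotation":[0,0,0],"claw":-1}]' | grep -E 'tcp_pos|opening'
python3 -m jog '[{"delta_pos":[0.04,-0.25,0],"rotation":[0,0,0.005],"claw":-1},{"delta_pos":[0.08,-0.5,0],"rotation":[0,0,0.01],"claw":-1},{"delta_pos":[0.1,-0.75,0],"rotation":[0,0,0.015],"claw":-1},{"delta_pos":[0.14,-0.95,0],"rotation":[0,0,0.019],"claw":-1},{"delta_pos":[0.14,-1,0],"rotation":[0,0,0.019],"claw":-1}]' | grep -E 'tcp_pos|opening'
python3 go.py .4986 -.244 .07 -3.45
```

```text
tcp_pos: [0.5167, -0.0966, 0.2039]
opening: 0.334
tcp_pos: [0.4959, -0.2451, 0.2036]
opening: 0.328
19.5 [ 0.4959 -0.2451  0.2036] [-10.1  15.6   3.4   0.  -77.9 -83.5] [-0.1  0.3 -0.5] 0.328 61.814754009246826
d=[-0.018, 0.009, 0.89] rot=[-0.0001, -0.0003, -0.0008]
```

```bash
python3 -m jog '[{"delta_pos":[-0.015,0.007,0.15],"rotation":[0,0,0],"claw":-1},{"delta_pos":[-0.015,0.007,0.4],"rotation":[0,0,0],"claw":-1},{"delta_pos":[-0.015,0.007,0.65],"rotation":[0,0,0],"claw":-1},{"delta_pos":[-0.015,0.007,0.8],"rotation":[0,0,0],"claw":-1},{"delta_pos":[-0.015,0.007,0.89],"rotation":[0,0,0],"claw":-1}]' | grep -E 'tcp_pos|opening|force'
python3 go.py .4986 -.244 .015 -3.45
```

```text
tcp_pos: [0.4979, -0.2408, 0.0679]
contact_force: [0.3, -1.2, -0.5]
opening: 0.331
gripper_force: 61.8
20.0 [ 0.4979 -0.2408  0.0679] [ -9.6  21.1  -9.5  -0.  -59.6 -83.7] [ 0.3 -1.2 -0.5] 0.331 61.814939975738525
d=[-0.007, -0.022, 0.352] rot=[0.0003, -0.0012, 0.0004]
```

```bash
python3 -m jog '[{"delta_pos":[0,-0.012,0.1],"rotation":[0,0,0],"claw":-1},{"delta_pos":[0,-0.012,0.2],"rotation":[0,0,0],"claw":-1},{"delta_pos":[0,-0.012,0.29],"rotation":[0,0,0],"claw":-1},{"delta_pos":[0,-0.012,0.345],"rotation":[0,0,0],"claw":-1},{"delta_pos":[0,-0.012,0.345],"rotation":[0,0,0],"claw":-1}]' | grep -E 'tcp_pos|opening|force'
python3 -m jog '[{"delta_pos":[0,0,0],"rotation":[0,0,0],"claw":0.05},{"delta_pos":[0,0,0],"rotation":[0,0,0],"claw":0.05},{"delta_pos":[0,0,0],"rotation":[0,0,0],"claw":0.05},{"delta_pos":[0,0,-0.1],"rotation":[0,0,0],"claw":0.05},{"delta_pos":[0,0,-0.35],"rotation":[0,0,0],"claw":0.05}]' | grep -E 'tcp_pos|opening|force'
python3 -m jog '[{"delta_pos":[-0.05,0,-0.2],"rotation":[0,0,0],"claw":0.2},{"delta_pos":[-0.1,0.1,-0.5],"rotation":[0,0,0],"claw":0.2},{"delta_pos":[-0.2,0.3,-0.75],"rotation":[0,0,-0.01],"claw":0.2},{"delta_pos":[-0.25,0.6,-1],"rotation":[0,0,-0.019],"claw":0.2},{"delta_pos":[-0.28,0.9,-1],"rotation":[0,0,-0.019],"claw":0.2}]' | grep -E 'tcp_pos|opening|force'
python3 go.py .541 .2108 .23 0
```

```text
tcp_pos: [0.4983, -0.243, 0.0176]
contact_force: [-0.2, -0.1, 0.6]
opening: 0.328
gripper_force: 61.8
tcp_pos: [0.4967, -0.2429, 0.0692]
contact_force: [1.0, 0.5, 0.5]
opening: 0.525
gripper_force: 0.0
tcp_pos: [0.5508, -0.1142, 0.2263]
contact_force: [1.8, 0.2, -0.7]
opening: 0.598
gripper_force: 0.0
21.5 [ 0.5508 -0.1142  0.2263] [  4.3  15.7   7.    0.1 -80.7 -94.4] [ 1.8  0.2 -0.7] 0.598 0.0
d=[0.068, 2.167, -0.028] rot=[-0.0004, 0.0029, -0.0004]
```

```bash
python3 -m jog '[{"delta_pos":[0.02,0.25,0],"rotation":[0,0,0],"claw":0.2},{"delta_pos":[0.03,0.5,0],"rotation":[0,0,0],"claw":0.2},{"delta_pos":[0.03,0.75,0],"rotation":[0,0,0],"claw":0.2},{"delta_pos":[0.03,1,0],"rotation":[0,0,0],"claw":0.2},{"delta_pos":[0.03,1,0],"rotation":[0,0,0],"claw":0.2}]' >/dev/null
python3 -m jog '[{"delta_pos":[0.03,0.25,0],"rotation":[0,0,0],"claw":0.2},{"delta_pos":[0.03,0.5,0],"rotation":[0,0,0],"claw":0.2},{"delta_pos":[0.03,0.75,0],"rotation":[0,0,0],"claw":0.2},{"delta_pos":[0.03,1,0],"rotation":[0,0,0],"claw":0.2},{"delta_pos":[0.03,1,0],"rotation":[0,0,0],"claw":0.2}]' >/dev/null
python3 go.py .541 .2108 .23 0
python3 tray.py
python3 - <<'E'
from h import *
cv2.imwrite('pics/top5.png',cv2.resize(bot.snapshot('top')[160:310,190:600],None,fx=1.95,fy=1.95,interpolation=cv2.INTER_CUBIC)[:,:,::-1])
E
```

```text
22.5 [0.5393 0.1891 0.2207] [  35.    17.2    8.2   -0.   -81.  -124.8] [-0.3 -0.2 -0.2] 0.601 0.0
d=[-0.012, 0.145, -0.062] rot=[0.0002, -0.0, 0.0011]
white [ 494.8 -302.4] [307.7 150.8] 86.54
rails: x shift mm 0.5 yaw -3.53 746 0.0020047977923189596
rib phase offset mm -3 0.23147020551128739 v range -0.15126229696116938 0.15219576201183913
```

View pics/top5.png

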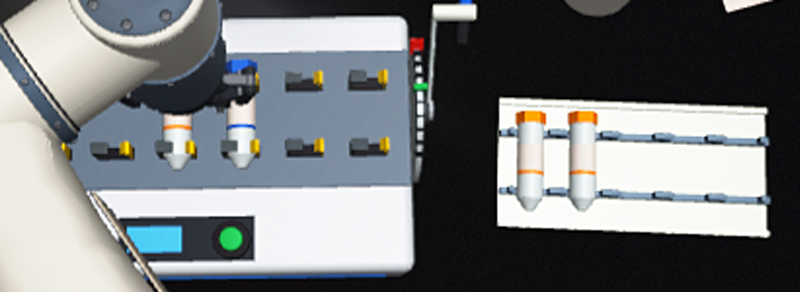

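Two tubes lie correctly in their lanes and the tray hasn't moved. Third: station +34.

```bash
python3 -m jog '[{"delta_pos":[-0.01,0.15,0],"rotation":[0,0,0],"claw":0.2},{"delta_pos":[-0.01,0.155,0],"rotation":[0,0,0],"claw":0.2},{"delta_pos":[-0.01,0.155,0],"rotation":[0,0,0],"claw":0.2},{"delta_pos":[-0.01,0.155,0],"rotation":[0,0,0],"claw":0.2},{"delta_pos":[-0.01,0.155,0],"rotation":[0,0,0],"claw":0.2}]' >/dev/null
python3 go.py .541 .2108 .133 0
```

```text
23.1 [0.5411 0.2082 0.2212] [  36.5   18.2    9.6    0.   -81.4 -126.6] [-0.3 -0.2  0.6] 0.6 0.0
d=[0.001, 0.017, 0.588] rot=[0.0, 0.0001, -0.0003]
```

```bash
python3 -m jog '[{"delta_pos":[0,0.015,0.14],"rotation":[0,0,0],"claw":0.2},{"delta_pos":[0,0.015,0.28],"rotation":[0,0,0],"claw":0.2},{"delta_pos":[0,0.015,0.42],"rotation":[0,0,0],"claw":0.2},{"delta_pos":[0,0.015,0.54],"rotation":[0,0,0],"claw":0.2},{"delta_pos":[0,0.015,0.59],"rotation":[0,0,0],"claw":0.2}]' | grep -E 'tcp_pos|force'
python3 -m jog '[{"delta_pos":[0,0,0],"rotation":[0,0,0],"claw":-1},{"delta_pos":[0,0,0],"rotation":[0,0,0],"claw":-1},{"delta_pos":[0,0,0],"rotation":[0,0,0],"claw":-1},{"delta_pos":[0,0,0],"rotation":[0,0,0],"claw":-1},{"delta_pos":[0,0,0],"rotation":[0,0,0],"claw":-1}]' | grep -E 'tcp_pos|force|opening'
```

```text
tcp_pos: [0.5401, 0.2104, 0.1306]
contact_force: [0.0, -0.4, -0.4]
gripper_force: 0.0
tcp_pos: [0.5413, 0.2116, 0.1331]
contact_force: [-0.1, 0.2, 1.1]
opening: 0.335
gripper_force: 59.1
```

```bash
python3 -m jog '[{"delta_pos":[0,-0.027,0],"rotation":[0,0,0],"claw":-1},{"delta_pos":[0,-0.053,0],"rotation":[0,0,0],"claw":-1},{"delta_pos":[0,-0.08,0],"rotation":[0,0,0],"claw":-1},{"delta_pos":[0,-0.107,0],"rotation":[0,0,0],"claw":-1},{"delta_pos":[0,-0.112,0],"rotation":[0,0,0],"claw":-1}]' | grep -E 'tcp_pos|force|opening'
python3 -m jog '[{"delta_pos":[0,0,-0.08],"rotation":[0,0,0],"claw":-1},{"delta_pos":[0,0,-0.16],"rotation":[0,0,0],"claw":-1},{"delta_pos":[0,0,-0.26],"rotation":[0,0,0],"claw":-1},{"delta_pos":[0,0,-0.38],"rotation":[0,0,0],"claw":-1},{"delta_pos":[0,0,-0.5],"rotation":[0,0,0],"claw":-1}]' | grep -E 'tcp_pos|force|opening'
python3 go.py .495 -.304 .21 -3.45; python3 tray.py
```

```text
tcp_pos: [0.5417, 0.1996, 0.1331]
contact_force: [-2.2, 17.0, 0.7]
opening: 0.333
gripper_force: 59.6
tcp_pos: [0.5406, 0.194, 0.2078]
contact_force: [-0.0, 0.3, -0.1]
opening: 0.331
gripper_force: 61.7
25.1 [0.5406 0.194  0.2078] [  35.3   17.9    7.2    0.   -79.4 -125.3] [-0.   0.3 -0.1] 0.331 61.658066511154175
d=[0.304, -3.32, -0.012] rot=[-0.0003, -0.0003, 0.0192]
white [ 512.3 -291.8] [307.6 150.8] 87.1
rails: x shift mm 0.5 yaw -2.99 723 0.0020027621459623723
rib phase offset mm -8 0.215725260372406 v range -0.14973754171849496 0.1517293325077387
```

The tray has been knocked to about (0.5125, -0.2935) with yaw -3.0°, so I'll use the new pose.

```bash
python3 -m jog '[{"delta_pos":[0.02,-0.25,0],"rotation":[0,0,0],"claw":-1},{"delta_pos":[0.04,-0.5,0],"rotation":[0,0,0],"claw":-1},{"delta_pos":[0.05,-0.75,0],"rotation":[0,0,0],"claw":-1},{"delta_pos":[0.06,-1,0],"rotation":[0,0,0],"claw":-1},{"delta_pos":[0.06,-1,0],"rotation":[0,0,0],"claw":-1}]' | grep -E 'opening'
python3 -m jog '[{"delta_pos":[0.02,-0.25,0],"rotation":[0,0,0],"claw":-1},{"delta_pos":[0.04,-0.5,0],"rotation":[0,0,0],"claw":-1},{"delta_pos":[0.05,-0.75,0],"rotation":[0,0,0],"claw":-1},{"delta_pos":[0.06,-1,0],"rotation":[0,0,0],"claw":-1},{"delta_pos":[0.06,-1,0],"rotation":[0,0,0],"claw":-1}]' | grep -E 'opening'
python3 go.py .5125 -.2935 .21 -3
python3 - <<'E'
from h import *
im=bot.snapshot('top'); 
cv2.imwrite('pics/top6.png',cv2.resize(im[160:310,300:610],None,fx=2.5,fy=2.5,interpolation=cv2.INTER_CUBIC)[:,:,::-1])
E
```

```text
opening: 0.335
opening: 0.329
26.15 [ 0.5222 -0.1089  0.207 ] [  5.1  13.3   0.9   0.1 -77.7 -95.3] [-1.5  1.8 -1.1] 0.329 61.654003858566284
d=[0.06, -1.231, -0.019] rot=[-0.0003, -0.0004, 0.0154]
```

View pics/top6.png

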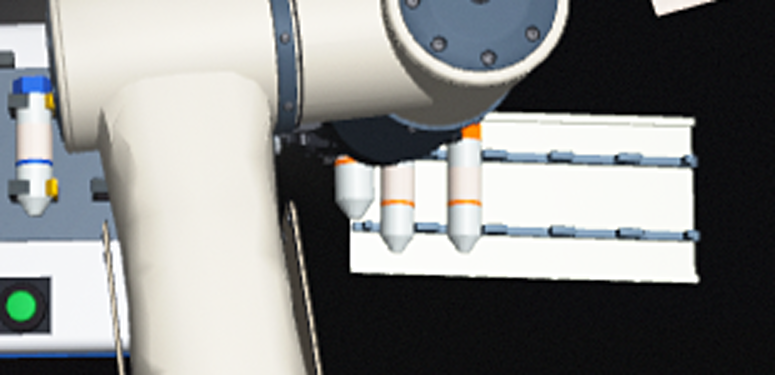

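The laid tubes stayed in their lanes. The lane-0 ribs on the lower rail are at crop columns 494 and 560.

```bash
python3 - <<'E'
from h import *
for u,v in((494,231),(560,233),(628,235),(494,155),(560,157),(628,159)): print(at('top',(300+u/2.5,160+v/2.5),.028).round(4))
E
python3 -m jog '[{"delta_pos":[0.02,-0.25,0],"rotation":[0,0,0.005],"claw":-1},{"delta_pos":[0.04,-0.5,0],"rotation":[0,0,0.01],"claw":-1},{"delta_pos":[0.05,-0.75,0],"rotation":[0,0,0.015],"claw":-1},{"delta_pos":[0.06,-1,0],"rotation":[0,0,0.0155],"claw":-1},{"delta_pos":[0.06,-1,0],"rotation":[0,0,0.0155],"claw":-1}]' | grep -E 'opening'
python3 go.py .5125 -.2935 .07 -3
```

```text
[ 0.4776 -0.2639  0.028 ]
[ 0.4746 -0.3224  0.028 ]
[ 0.4716 -0.3824  0.028 ]
[ 0.5468 -0.2679  0.028 ]
[ 0.5436 -0.3268  0.028 ]
[ 0.5405 -0.3873  0.028 ]
opening: 0.332
26.7 [ 0.5136 -0.258   0.2065] [-11.1  17.9   7.1   0.  -79.3 -81.9] [ 0.4 -0.2 -0.9] 0.332 61.65177583694458
d=[-0.006, -0.237, 0.91] rot=[-0.0002, -0.0005, 0.0002]
```

```bash
python3 -m jog '[{"delta_pos":[0,-0.12,0.1],"rotation":[0,0,0],"claw":-1},{"delta_pos":[0,-0.24,0.35],"rotation":[0,0,0],"claw":-1},{"delta_pos":[0,-0.245,0.6],"rotation":[0,0,0],"claw":-1},{"delta_pos":[0,-0.245,0.8],"rotation":[0,0,0],"claw":-1},{"delta_pos":[0,-0.245,0.9],"rotation":[0,0,0],"claw":-1}]' | grep -E 'opening'
python3 go.py .5115 -.2945 .018 -3
```

```text
opening: 0.331
27.2 [ 0.5107 -0.2901  0.0688] [-14.4  24.6  -3.9  -0.1 -61.9 -78.3] [0.1 0.6 0. ] 0.331 61.65205478668213
d=[-0.008, -0.03, 0.339] rot=[0.0007, -0.0016, 0.0013]
```

```bash
python3 -m jog '[{"delta_pos":[0,-0.02,0.1],"rotation":[0,0,0],"claw":-1},{"delta_pos":[0,-0.02,0.2],"rotation":[0,0,0],"claw":-1},{"delta_pos":[0,-0.02,0.28],"rotation":[0,0,0],"claw":-1},{"delta_pos":[0,-0.02,0.335],"rotation":[0,0,0],"claw":-1},{"delta_pos":[0,-0.02,0.335],"rotation":[0,0,0],"claw":-1}]' | grep -E 'tcp_pos|opening|force'
python3 -m jog '[{"delta_pos":[0,0,0],"rotation":[0,0,0],"claw":0.05},{"delta_pos":[0,0,0],"rotation":[0,0,0],"claw":0.05},{"delta_pos":[0,0,0],"rotation":[0,0,0],"claw":0.05},{"delta_pos":[0,0,-0.1],"rotation":[0,0,0],"claw":0.05},{"delta_pos":[0,0,-0.35],"rotation":[0,0,0],"claw":0.05}]' | grep -E 'tcp_pos|opening|force'
python3 -m jog '[{"delta_pos":[-0.05,0,-0.2],"rotation":[0,0,0],"claw":0.2},{"delta_pos":[-0.1,0.1,-0.5],"rotation":[0,0,0],"claw":0.2},{"delta_pos":[-0.15,0.3,-0.75],"rotation":[0,0,-0.01],"claw":0.2},{"delta_pos":[-0.18,0.6,-1],"rotation":[0,0,-0.0165],"claw":0.2},{"delta_pos":[-0.18,0.9,-1],"rotation":[0,0,-0.0165],"claw":0.2}]' | grep -E 'tcp_pos|opening|force'
python3 go.py .541 .3468 .23 0
```

```text
tcp_pos: [0.5115, -0.2943, 0.021]
contact_force: [0.8, -0.6, -1.1]
opening: 0.331
gripper_force: 61.7
tcp_pos: [0.5099, -0.2942, 0.0724]
contact_force: [1.1, 0.2, 0.8]
opening: 0.527
gripper_force: 0.0
tcp_pos: [0.5477, -0.1639, 0.2297]
contact_force: [0.7, 1.6, -0.3]
opening: 0.6
gripper_force: 0.0
28.7 [ 0.5477 -0.1639  0.2297] [ -0.9  16.7   8.8   0.1 -81.5 -89. ] [ 0.7  1.6 -0.3] 0.6 0.0
d=[0.038, 3.405, -0.01] rot=[-0.0007, 0.0029, 0.0006]
```

```bash
python3 -m jog '[{"delta_pos":[0,0.25,0],"rotation":[0,0,0],"claw":0.2},{"delta_pos":[0.01,0.5,0],"rotation":[0,0,0],"claw":0.2},{"delta_pos":[0.01,0.75,0],"rotation":[0,0,0],"claw":0.2},{"delta_pos":[0.01,1,0],"rotation":[0,0,0],"claw":0.2},{"delta_pos":[0.01,1,0],"rotation":[0,0,0],"claw":0.2}]' >/dev/null
python3 -m jog '[{"delta_pos":[0,0.25,0],"rotation":[0,0,0],"claw":0.2},{"delta_pos":[0.01,0.5,0],"rotation":[0,0,0],"claw":0.2},{"delta_pos":[0.01,0.75,0],"rotation":[0,0,0],"claw":0.2},{"delta_pos":[0.01,1,0],"rotation":[0,0,0],"claw":0.2},{"delta_pos":[0.01,1,0],"rotation":[0,0,0],"claw":0.2}]' >/dev/null
python3 -m jog '[{"delta_pos":[0,0.25,0],"rotation":[0,0,0],"claw":0.2},{"delta_pos":[0.01,0.5,0],"rotation":[0,0,0],"claw":0.2},{"delta_pos":[0.01,0.75,0],"rotation":[0,0,0],"claw":0.2},{"delta_pos":[0.01,1,0],"rotation":[0,0,0],"claw":0.2},{"delta_pos":[0.01,1,0],"rotation":[0,0,0],"claw":0.2}]' >/dev/null
python3 go.py .541 .3468 .23 0; python3 tray.py
```

```text
30.2 [0.5393 0.2894 0.2237] [  42.8   21.9   15.4   -0.   -83.5 -132.5] [-0.3  0.1 -1.4] 0.599 0.0
d=[-0.013, 0.383, -0.042] rot=[0.0001, -0.0002, 0.0019]
white [ 512.3 -291.8] [307.6 150.8] 87.1
rails: x shift mm 0.6 yaw -3.0 642 0.002038066610699562
rib phase offset mm -7 0.3270123078467598 v range -0.1497451395013313 0.15173861519176496
```

```bash
python3 -m jog '[{"delta_pos":[-0.01,0.2,0],"rotation":[0,0,0.0015],"claw":0.2},{"delta_pos":[-0.01,0.39,0],"rotation":[0,0,0.0015],"claw":0.2},{"delta_pos":[-0.01,0.39,0],"rotation":[0,0,0.0015],"claw":0.2},{"delta_pos":[-0.01,0.39,0],"rotation":[0,0,0.0015],"claw":0.2},{"delta_pos":[-0.01,0.39,0],"rotation":[0,0,0.0015],"claw":0.2}]' >/dev/null
python3 go.py .541 .3468 .133 0
```

```text
30.75 [0.5413 0.3435 0.2249] [  46.3   25.3   20.7    0.   -85.4 -136.5] [-0.2  0.  -0.6] 0.6 0.0
d=[0.002, 0.022, 0.613] rot=[0.0, 0.0002, -0.0009]
```

```bash
python3 -m jog '[{"delta_pos":[0,0.02,0.14],"rotation":[0,0,0],"claw":0.2},{"delta_pos":[0,0.02,0.28],"rotation":[0,0,0],"claw":0.2},{"delta_pos":[0,0.02,0.42],"rotation":[0,0,0],"claw":0.2},{"delta_pos":[0,0.02,0.54],"rotation":[0,0,0],"claw":0.2},{"delta_pos":[0,0.02,0.61],"rotation":[0,0,0],"claw":0.2}]' | grep -E 'tcp_pos|force'
python3 -m jog '[{"delta_pos":[0,0,0],"rotation":[0,0,0],"claw":-1},{"delta_pos":[0,0,0],"rotation":[0,0,0],"claw":-1},{"delta_pos":[0,0,0],"rotation":[0,0,0],"claw":-1},{"delta_pos":[0,0,0],"rotation":[0,0,0],"claw":-1},{"delta_pos":[0,0,0],"rotation":[0,0,0],"claw":-1}]' | grep -E 'tcp_pos|force|opening'
```

```text
tcp_pos: [0.5406, 0.3463, 0.1318]
contact_force: [0.9, 0.5, 0.1]
gripper_force: 0.0
tcp_pos: [0.5414, 0.3476, 0.1338]
contact_force: [0.5, -2.3, 0.5]
opening: 0.331
gripper_force: 59.2
```

```bash
python3 -m jog '[{"delta_pos":[0,-0.027,0],"rotation":[0,0,0],"claw":-1},{"delta_pos":[0,-0.053,0],"rotation":[0,0,0],"claw":-1},{"delta_pos":[0,-0.08,0],"rotation":[0,0,0],"claw":-1},{"delta_pos":[0,-0.107,0],"rotation":[0,0,0],"claw":-1},{"delta_pos":[0,-0.112,0],"rotation":[0,0,0],"claw":-1}]' | grep -E 'tcp_pos|force|opening'
python3 -m jog '[{"delta_pos":[0,0,-0.08],"rotation":[0,0,0],"claw":-1},{"delta_pos":[0,0,-0.16],"rotation":[0,0,0],"claw":-1},{"delta_pos":[0,0,-0.26],"rotation":[0,0,0],"claw":-1},{"delta_pos":[0,0,-0.38],"rotation":[0,0,0],"claw":-1},{"delta_pos":[0,0,-0.5],"rotation":[0,0,0],"claw":-1}]' | grep -E 'tcp_pos|force|opening'
python3 go.py .508 -.3545 .21 -3; python3 tray.py
```

```text
tcp_pos: [0.5411, 0.3363, 0.1337]
contact_force: [-0.4, 14.6, -1.5]
opening: 0.33
gripper_force: 59.5
tcp_pos: [0.5405, 0.3308, 0.2083]
contact_force: [-0.0, -0.4, -0.5]
opening: 0.326
gripper_force: 61.8
32.75 [0.5405 0.3308 0.2083] [  45.6   24.7   17.4   -0.   -82.8 -135.6] [-0.  -0.4 -0.5] 0.326 61.78026080131531
d=[0.21, -4.569, -0.009] rot=[-0.0002, -0.0003, 0.0162]
white [ 512.3 -291.8] [307.6 150.8] 87.1
rails: x shift mm 0.6 yaw -3.01 645 0.0020590775516686963
rib phase offset mm -7 0.32586203761792065 v range -0.14974826736881622 0.15174243733537632
```

```bash
python3 -m jog '[{"delta_pos":[0.02,-0.25,0],"rotation":[0,0,0],"claw":-1},{"delta_pos":[0.04,-0.5,0],"rotation":[0,0,0],"claw":-1},{"delta_pos":[0.05,-0.75,0],"rotation":[0,0,0],"claw":-1},{"delta_pos":[0.05,-1,0],"rotation":[0,0,0],"claw":-1},{"delta_pos":[0.05,-1,0],"rotation":[0,0,0],"claw":-1}]' | grep -E 'opening'
python3 -m jog '[{"delta_pos":[0.02,-0.25,0],"rotation":[0,0,0],"claw":-1},{"delta_pos":[0.04,-0.5,0],"rotation":[0,0,0],"claw":-1},{"delta_pos":[0.05,-0.75,0],"rotation":[0,0,0],"claw":-1},{"delta_pos":[0.05,-1,0],"rotation":[0,0,0],"claw":-1},{"delta_pos":[0.05,-1,0],"rotation":[0,0,0],"claw":-1}]' | grep -E 'opening'
python3 -m jog '[{"delta_pos":[0.02,-0.25,0],"rotation":[0,0,0],"claw":-1},{"delta_pos":[0.04,-0.5,0],"rotation":[0,0,0],"claw":-1},{"delta_pos":[0.05,-0.75,0],"rotation":[0,0,0],"claw":-1},{"delta_pos":[0.05,-1,0],"rotation":[0,0,0],"claw":-1},{"delta_pos":[0.05,-1,0],"rotation":[0,0,0],"claw":-1}]' | grep -E 'opening|tcp'
python3 go.py .5084 -.3544 .21 -3
```

```text
opening: 0.33
opening: 0.328
tcp_pos: [0.5173, -0.1217, 0.2075]
opening: 0.331
34.3 [ 0.5173 -0.1217  0.2075] [  3.7  13.    0.6   0.  -77.7 -94. ] [-0.6  0.3 -0.3] 0.331 61.72223925590515
d=[0.051, -1.552, -0.016] rot=[-0.0002, -0.0003, 0.0151]
```

```bash
python3 -m jog '[{"delta_pos":[0.01,-0.25,0],"rotation":[0,0,0.005],"claw":-1},{"delta_pos":[0.02,-0.5,0],"rotation":[0,0,0.01],"claw":-1},{"delta_pos":[0.03,-0.75,0],"rotation":[0,0,0.015],"claw":-1},{"delta_pos":[0.03,-1,0],"rotation":[0,0,0.0155],"claw":-1},{"delta_pos":[0.03,-1,0],"rotation":[0,0,0.0155],"claw":-1}]' | grep -E 'opening'
python3 -m jog '[{"delta_pos":[-0.01,-0.25,0],"rotation":[0,0,0],"claw":-1},{"delta_pos":[-0.01,-0.5,0.2],"rotation":[0,0,0],"claw":-1},{"delta_pos":[-0.01,-0.555,0.45],"rotation":[0,0,0],"claw":-1},{"delta_pos":[-0.01,-0.555,0.6],"rotation":[0,0,0],"claw":-1},{"delta_pos":[-0.01,-0.555,0.7],"rotation":[0,0,0],"claw":-1}]' | grep -E 'opening'
python3 go.py .5084 -.3544 .06 -3; python3 tray.py
```

```text
opening: 0.33
opening: 0.328
35.3 [ 0.5095 -0.3507  0.0999] [-20.1  26.2   3.8  -0.1 -67.8 -72.8] [-0.6  0.1 -0.9] 0.328 61.7280113697052
d=[0.005, -0.025, 0.266] rot=[0.0007, -0.0011, 0.0005]
white [ 479.9 -321.8] [242.3 259.5] 88.66
rails: x shift mm 27.0 yaw -0.6 66 0.0020183790387084365
rib phase offset mm -2 0.22702402125740984 v range -0.1180957922068396 -0.07108794509964116
```

```bash
python3 -m jog '[{"delta_pos":[0,-0.018,0.12],"rotation":[0,0,0],"claw":-1},{"delta_pos":[0,-0.018,0.25],"rotation":[0,0,0],"claw":-1},{"delta_pos":[0,-0.018,0.38],"rotation":[0,0,0],"claw":-1},{"delta_pos":[0,-0.018,0.48],"rotation":[0,0,0],"claw":-1},{"delta_pos":[0,-0.018,0.54],"rotation":[0,0,0],"claw":-1}]' | grep -E 'tcp_pos|opening|force'
python3 go.py .5084 -.3544 .018 -3
```

```text
tcp_pos: [0.5103, -0.3536, 0.021]
contact_force: [-0.4, -0.7, -0.3]
opening: 0.332
gripper_force: 61.7
35.85 [ 0.5103 -0.3536  0.021 ] [-20.3  30.4  -2.   -0.  -57.7 -72.5] [-0.4 -0.7 -0.3] 0.332 61.728419065475464
d=[0.012, -0.006, 0.02] rot=[0.0003, -0.0004, 0.0009]
```

```bash
python3 -m jog '[{"delta_pos":[0,0,0.01],"rotation":[0,0,0],"claw":0.05},{"delta_pos":[0,0,0.01],"rotation":[0,0,0],"claw":0.05},{"delta_pos":[0,0,0.01],"rotation":[0,0,0],"claw":0.05},{"delta_pos":[0,0,-0.1],"rotation":[0,0,0],"claw":0.05},{"delta_pos":[0,0,-0.35],"rotation":[0,0,0],"claw":0.05}]' | grep -E 'tcp_pos|opening|force'
python3 -m jog '[{"delta_pos":[-0.05,0,-0.2],"rotation":[0,0,0],"claw":0.2},{"delta_pos":[-0.1,0.1,-0.5],"rotation":[0,0,0],"claw":0.2},{"delta_pos":[-0.15,0.3,-0.75],"rotation":[0,0,-0.01],"claw":0.2},{"delta_pos":[-0.18,0.6,-1],"rotation":[0,0,-0.05],"claw":0.2},{"delta_pos":[-0.18,0.9,-1],"rotation":[0,0,-0.09],"claw":0.2}]' | grep -E 'tcp_pos|opening|force'
python3 -m jog '[{"delta_pos":[0,0,0],"rotation":[0,0,-0.047],"claw":0.2},{"delta_pos":[0,0.1,0],"rotation":[0,0,-0.094],"claw":0.2},{"delta_pos":[0,0.2,0],"rotation":[0,0,-0.141],"claw":0.2},{"delta_pos":[0,0.3,0],"rotation":[0,0,-0.188],"claw":0.2},{"delta_pos":[0,0.3,0],"rotation":[0,0,-0.235],"claw":0.2}]' | grep -E 'tcp_pos'
python3 go.py .648 -.089 .23 90
```

```text
tcp_pos: [0.5084, -0.3537, 0.0727]
contact_force: [1.4, -0.1, 0.6]
opening: 0.527
gripper_force: 0.0
tcp_pos: [0.5459, -0.2238, 0.2301]
contact_force: [1.6, -0.7, 0.4]
opening: 0.602
gripper_force: 0.0
tcp_pos: [0.5334, -0.1782, 0.2258]
37.35 [ 0.5334 -0.1782  0.2258] [ -2.5  16.    7.3  -0.  -81.1 -31.4] [-0.1 -1.4  0.5] 0.6 0.0
d=[-0.92, -0.302, -0.026] rot=[-0.0008, 0.0003, -0.1886]
```

Check the tray from the side while the rotation finishes.

```bash
python3 -m jog '[{"delta_pos":[-0.2,-0.06,0],"rotation":[0,0,-0.047],"claw":0.2},{"delta_pos":[-0.4,-0.12,0],"rotation":[0,0,-0.094],"claw":0.2},{"delta_pos":[-0.6,-0.2,0],"rotation":[0,0,-0.141],"claw":0.2},{"delta_pos":[-0.8,-0.26,-0.02],"rotation":[0,0,-0.188],"claw":0.2},{"delta_pos":[-0.92,-0.3,-0.02],"rotation":[0,0,-0.189],"claw":0.2}]' | grep -E 'tcp_pos'
python3 -m jog '[{"delta_pos":[0,0,0],"rotation":[0,0,0],"claw":0.2},{"delta_pos":[0,0,0],"rotation":[0,0,0],"claw":0.2},{"delta_pos":[0,0,0],"rotation":[0,0,0],"claw":0.2},{"delta_pos":[0,0,0],"rotation":[0,0,0],"claw":0.2},{"delta_pos":[0,0,0],"rotation":[0,0,0],"claw":0.2}]' | grep -E 'tcp_pos'
python3 go.py .648 -.0895 .130 90
python3 - <<'E'
from h import *
im=bot.snapshot('side'); 
cv2.imwrite('pics/side7.png',cv2.resize(im[110:310,200:440],None,fx=3,fy=3,interpolation=cv2.INTER_CUBIC)[:,:,::-1])
E
```

```text
tcp_pos: [0.65, -0.0896, 0.2282]
tcp_pos: [0.6481, -0.0915, 0.2278]
38.35 [ 0.6481 -0.0915  0.2278] [  5.6  26.9  23.7  -0.  -86.7  -6. ] [-0.6  0.3  1.1] 0.603 0.0
d=[-0.014, 0.001, 0.652] rot=[-0.0002, 0.0, -0.0022]
```

View pics/side7.png

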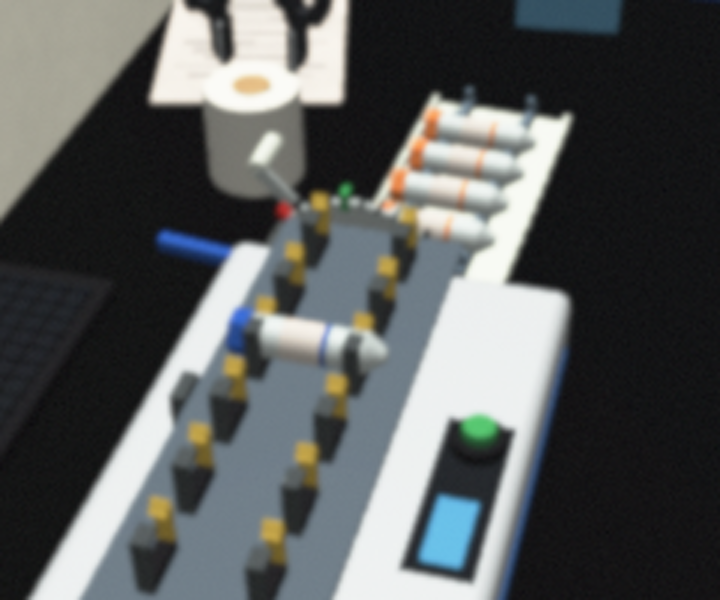

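All four orange tubes lie in lanes, blue is still clipped and the lever is parked. Now I'll cage the grip and swing it to 40°, with the bar target at x≈0.570.

```bash
python3 -m jog '[{"delta_pos":[-0.01,0,0.15],"rotation":[0,0,-0.002],"claw":0.2},{"delta_pos":[-0.01,0,0.3],"rotation":[0,0,-0.002],"claw":0.2},{"delta_pos":[-0.01,0,0.45],"rotation":[0,0,-0.002],"claw":0.2},{"delta_pos":[-0.01,0,0.6],"rotation":[0,0,-0.002],"claw":0.2},{"delta_pos":[-0.01,0,0.65],"rotation":[0,0,-0.002],"claw":0.2}]' | grep -E 'tcp_pos|force'
python3 -m jog '[{"delta_pos":[0,0,0],"rotation":[0,0,0],"claw":-0.45},{"delta_pos":[0,0,0],"rotation":[0,0,0],"claw":-0.45},{"delta_pos":[0,0,0],"rotation":[0,0,0],"claw":-0.45},{"delta_pos":[0,0,0],"rotation":[0,0,0],"claw":-0.45},{"delta_pos":[0,0,0],"rotation":[0,0,0],"claw":-0.45}]' | grep -E 'tcp_pos|force|opening'
```

```text
tcp_pos: [0.6468, -0.0896, 0.1271]
contact_force: [0.2, 0.8, -0.4]
gripper_force: 0.0
tcp_pos: [0.6487, -0.0895, 0.1305]
contact_force: [0.1, -0.0, 0.3]
opening: 0.273
gripper_force: 0.0
```

```bash
python3 -m jog '[{"delta_pos":[0,0.06,-0.05],"rotation":[0,0,0],"claw":-0.45},{"delta_pos":[0,0.123,-0.1],"rotation":[0,0,0],"claw":-0.45},{"delta_pos":[0,0.19,-0.14],"rotation":[0,0,0],"claw":-0.45},{"delta_pos":[0,0.256,-0.172],"rotation":[0,0,0],"claw":-0.45},{"delta_pos":[0,0.32,-0.2],"rotation":[0,0,0],"claw":-0.45}]' | grep -E 'tcp_pos|force'
python3 -m jog '[{"delta_pos":[0,0.05,-0.013],"rotation":[0,0,0],"claw":-0.45},{"delta_pos":[0,0.1,-0.024],"rotation":[0,0,0],"claw":-0.45},{"delta_pos":[0,0.15,-0.033],"rotation":[0,0,0],"claw":-0.45},{"delta_pos":[0,0.18,-0.036],"rotation":[0,0,0],"claw":-0.45},{"delta_pos":[0,0.18,-0.036],"rotation":[0,0,0],"claw":-0.45}]' | grep -E 'tcp_pos|force'
python3 go.py .571 -.0895 .165 90
```

```text
tcp_pos: [0.6014, -0.0895, 0.1626]
contact_force: [4.3, 0.3, 3.5]
gripper_force: 2.2
tcp_pos: [0.572, -0.0896, 0.1647]
contact_force: [0.7, -0.5, 0.3]
gripper_force: 0.3
40.4 [ 0.572  -0.0896  0.1647] [  6.6  19.5   3.3  -0.  -73.9  -6.6] [ 0.7 -0.5  0.3] 0.276 0.28729626908898354
d=[-0.0, 0.006, -0.002] rot=[0.0008, 0.0001, -0.0]
```

Close fully to centre the bar, moving 2 mm more towards the robot.

```bash
python3 -m jog '[{"delta_pos":[0,0.013,0],"rotation":[0,0,0],"claw":-1},{"delta_pos":[0,0.013,0],"rotation":[0,0,0],"claw":-1},{"delta_pos":[0,0.013,0],"rotation":[0,0,0],"claw":-1},{"delta_pos":[0,0.013,0],"rotation":[0,0,0],"claw":-1},{"delta_pos":[0,0.013,0],"rotation":[0,0,0],"claw":-1}]' | grep -E 'tcp_pos|force|opening'
python3 -m jog '[{"delta_pos":[0,0,0],"rotation":[0,0,0],"claw":-1},{"delta_pos":[0,0,0],"rotation":[0,0,0],"claw":-0.2},{"delta_pos":[0,0,0],"rotation":[0,0,0],"claw":-0.2},{"delta_pos":[0,0,0],"rotation":[0,0,0],"claw":-0.2},{"delta_pos":[0,0,0],"rotation":[0,0,0],"claw":-0.2}]' | grep -E 'tcp_pos|force|opening'
python3 -m jog '[{"delta_pos":[0,0,-0.3],"rotation":[0,0,0],"claw":-0.2},{"delta_pos":[0,0,-0.6],"rotation":[0,0,0],"claw":-0.2},{"delta_pos":[0,0,-0.6],"rotation":[0,0,0],"claw":-1},{"delta_pos":[0.1,0.5,-0.6],"rotation":[0,0,0],"claw":-1},{"delta_pos":[0.1,0.95,-0.6],"rotation":[0,0,0],"claw":-1}]' | grep -E 'tcp_pos|force|opening'
python3 go.py .4137 .1575 .2 90
python3 - <<'E'
from h import *
im=bot.snapshot('top');s=bot.snapshot('side')
cv2.imwrite('pics/top8.png',cv2.resize(im[165:265,380:460],None,fx=6,fy=6,interpolation=cv2.INTER_CUBIC)[:,:,::-1])
cv2.imwrite('pics/side8.png',cv2.resize(s[130:230,270:390],None,fx=5,fy=5,interpolation=cv2.INTER_CUBIC)[:,:,::-1])
# predicted bar & arm for angles
for deg in(30,40,50):
    t=np.radians(45-deg);g=np.array([.559+.125*np.sin(t),-.0895,.06+.125*np.cos(t)])
    print(deg,proj('top',g).round(1),proj('side',g).round(1))
print('lever',[(round(b['p'],2),np.round(b['position'],1)) for c in('top','side') for b in bot.landmark_of('lever_grip',c)])
E
```

```text
tcp_pos: [0.5713, -0.0896, 0.1648]
contact_force: [0.6, -0.7, 0.5]
opening: 0.189
gripper_force: 58.5
tcp_pos: [0.5713, -0.0895, 0.165]
contact_force: [-0.3, -0.3, 0.1]
opening: 0.4
gripper_force: 0.0
tcp_pos: [0.4718, -0.1024, 0.2538]
contact_force: [0.4, 0.1, 1.4]
opening: -0.002
gripper_force: 0.0
41.9 [ 0.4718 -0.1024  0.2538] [  6.4   6.7  -0.4   0.  -83.   -6.4] [0.4 0.1 1.4] -0.002 0.0
d=[-1.733, 0.387, 0.359] rot=[0.0007, -0.0001, -0.0001]
30 [426.6 188.4] [309.5 153. ]
40 [427.3 198.3] [317.9 152.8]
50 [427.8 208.9] [326.5 154. ]
lever [(0.72, array([428.7, 153.9])), (0.51, array([281. , 218.5])), (0.68, array([225.9, 418.6])), (0.48, array([318., 148.]))]
```

View pics/top8.png

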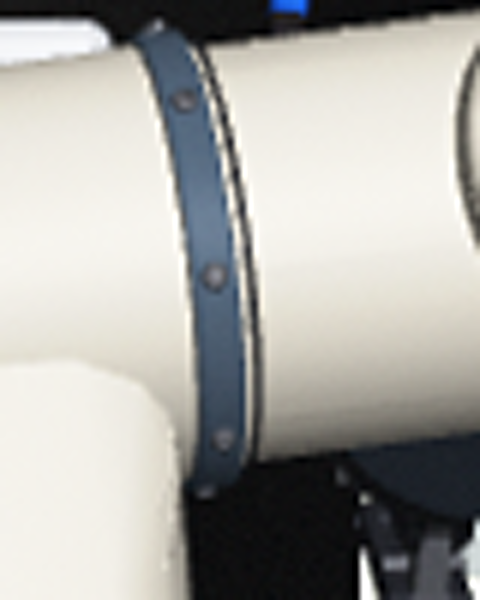

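View pics/side8.png

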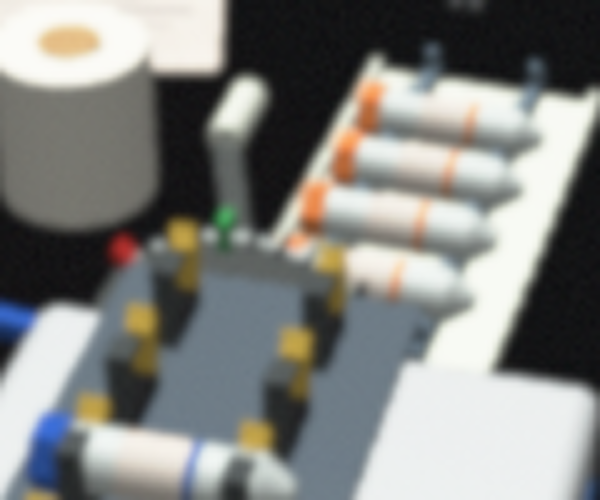

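The side view shows the grip at pixel (318,151.6), against (317.9,152.8) predicted for 40°, and the arm lines up with the green mark. Now the START button.

```bash
python3 -m jog '[{"delta_pos":[-0.25,0.05,0],"rotation":[0,0,0],"claw":-1},{"delta_pos":[-0.5,0.1,0],"rotation":[0,0,0],"claw":-1},{"delta_pos":[-0.75,0.2,0],"rotation":[0,0,0],"claw":-1},{"delta_pos":[-1,0.38,0],"rotation":[0,0,0],"claw":-1},{"delta_pos":[-1,0.38,0],"rotation":[0,0,0],"claw":-1}]' | grep tcp_pos
python3 -m jog '[{"delta_pos":[-0.25,0,0],"rotation":[0,0,0],"claw":-1},{"delta_pos":[-0.5,0,0],"rotation":[0,0,0],"claw":-1},{"delta_pos":[-0.73,0,0.1],"rotation":[0,0,0],"claw":-1},{"delta_pos":[-0.73,0,0.3],"rotation":[0,0,0],"claw":-1},{"delta_pos":[-0.73,0,0.5],"rotation":[0,0,0],"claw":-1}]' | grep tcp_pos
python3 - <<'E'
from h import *
print(tri((359.3,253.6),(308,281.9)), at('top',(308,281.9),.105))
im=bot.snapshot('top');print(bot.landmark_of('lever_grip','top'))
cv2.imwrite('pics/top9.png',cv2.resize(im[160:310,190:600],None,fx=1.95,fy=1.95,interpolation=cv2.INTER_CUBIC)[:,:,::-1])
E
python3 go.py .4135 .1575 .12 90
```

```text
tcp_pos: [0.4147, 0.0519, 0.2556]
tcp_pos: [0.4167, 0.1592, 0.1793]
[0.41292456 0.15743074 0.1087169 ] [0.41291934 0.15761026 0.105     ]
[{'position': [428.4, 196.8], 'p': 0.7}]
43.2 [0.414  0.1568 0.1764] [ 41.1   4.2 -14.5  -0.1 -71.7 -41.1] [ 0.2  0.3 -0.1] 0.004 0.0
d=[-0.006, 0.001, 0.376] rot=[0.0022, -0.0013, -0.0]
```

View pics/top9.png

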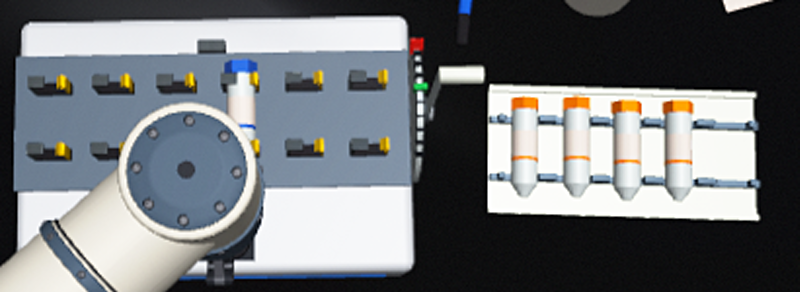

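The top view puts the bar at (427.4,198), matching the 40° prediction (427.3,198.3), and shows all four tubes in lanes. Press now, watching the force.

```bash
python3 -m jog '[{"delta_pos":[0,0,0.1],"rotation":[0,0,0],"claw":-1},{"delta_pos":[0,0,0.2],"rotation":[0,0,0],"claw":-1},{"delta_pos":[0,0,0.3],"rotation":[0,0,0],"claw":-1},{"delta_pos":[0,0,0.4],"rotation":[0,0,0],"claw":-1},{"delta_pos":[0,0,0.42],"rotation":[0,0,0],"claw":-1}]' | grep -E 'tcp_pos|contact'
python3 -m jog '[{"delta_pos":[0,0,0.01],"rotation":[0,0,0],"claw":-1},{"delta_pos":[0,0,0.02],"rotation":[0,0,0],"claw":-1},{"delta_pos":[0,0,0.03],"rotation":[0,0,0],"claw":-1},{"delta_pos":[0,0,0.03],"rotation":[0,0,0],"claw":-1},{"delta_pos":[0,0,0.03],"rotation":[0,0,0],"claw":-1}]' | grep -E 'tcp_pos|contact'
```

```text
tcp_pos: [0.4161, 0.1574, 0.1172]
contact_force: [0.1, -0.1, -0.5]
tcp_pos: [0.4164, 0.1578, 0.1135]
contact_force: [1.5, 0.1, 1.9]
```

```bash
python3 -m jog '[{"delta_pos":[0,0.01,0.01],"rotation":[0,0,0],"claw":-1},{"delta_pos":[0,0.01,0.02],"rotation":[0,0,0],"claw":-1},{"delta_pos":[0,0.01,0.03],"rotation":[0,0,0],"claw":-1},{"delta_pos":[0,0.01,0.04],"rotation":[0,0,0],"claw":-1},{"delta_pos":[0,0.01,0.04],"rotation":[0,0,0],"claw":-1}]' | grep -E 'tcp_pos|contact'
python3 -m jog '[{"delta_pos":[0,0,0.01],"rotation":[0,0,0],"claw":-1},{"delta_pos":[0,0,0.02],"rotation":[0,0,0],"claw":-1},{"delta_pos":[0,0,0.03],"rotation":[0,0,0],"claw":-1},{"delta_pos":[0,0,0.03],"rotation":[0,0,0],"claw":-1},{"delta_pos":[0,0,0.03],"rotation":[0,0,0],"claw":-1}]' | grep -E 'tcp_pos|contact'
```

```text
tcp_pos: [0.4148, 0.1578, 0.1084]
contact_force: [-1.8, 0.0, 15.4]
tcp_pos: [0.4151, 0.1578, 0.1078]
contact_force: [-17.2, -1.8, 47.3]
```

The button is fully home (no more travel, force rising). Retract clear.

```bash
python3 -m jog '[{"delta_pos":[0,0,-0.06],"rotation":[0,0,0],"claw":-1},{"delta_pos":[0,0,-0.2],"rotation":[0,0,0],"claw":-1},{"delta_pos":[0,0,-0.45],"rotation":[0,0,0],"claw":-1},{"delta_pos":[0,0,-0.7],"rotation":[0,0,0],"claw":-1},{"delta_pos":[0,0.2,-0.9],"rotation":[0,0,0],"claw":-1}]' | grep -E 'tcp_pos|contact'
python3 -m jog '[{"delta_pos":[0.3,0.2,0],"rotation":[0,0,0],"claw":-1},{"delta_pos":[0.6,0.2,0],"rotation":[0,0,0],"claw":-1},{"delta_pos":[0.9,0.2,0],"rotation":[0,0,0],"claw":-1},{"delta_pos":[1,0.2,0],"rotation":[0,0,0],"claw":-1},{"delta_pos":[1,0.2,0],"rotation":[0,0,0],"claw":-1}]' | grep -E 'tcp_pos|contact'
python3 - <<'E'
from h import *
a=bot.snapshot('top')[160:310,190:600];s=bot.snapshot('side')[110:460,190:460]
cv2.imwrite('pics/fin.png',np.hstack([cv2.resize(a,None,fx=1.1,fy=1.1)[:, :].repeat(1,0) if 0 else cv2.copyMakeBorder(a,0,200,0,0,cv2.BORDER_CONSTANT),s])[:,:,::-1])
E
```

```text
tcp_pos: [0.3845, 0.1573, 0.2377]
contact_force: [-0.2, 0.4, 0.4]
tcp_pos: [0.3526, 0.0057, 0.2363]
contact_force: [0.3, 0.2, 0.4]
```

View pics/fin.png

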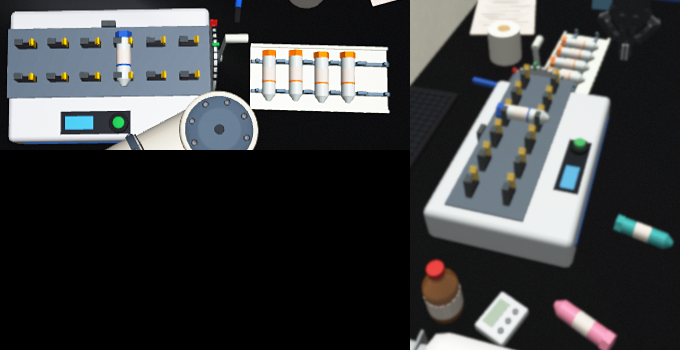

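Everything is in place: four tubes in separate lanes, blue clipped, lever at the green mark, bystanders unmoved and the arm clear.

```bash
python3 -c "
from cell import bot
print(bot.job_done())"
```

```text
the job is handed in; nothing more can be done
None
```

Job handed in: lever parked first, all four orange tubes laid in separate tray lanes, lever then set to the green 40° mark, START pressed home (fingertip force peaked at about 47 N as the button bottomed), and the blue tube is still in its clips; no verdict came back.

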